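# Load and close the dish canister

### The job

Load the two small glass dishes, lying flat one on top of the other, into the steel canister; its carrier is stiff and stands too high, so press the stack gently down with the fingers until the carrier is fully home at the bottom. Only then fit the lid from the sloped rest, as gently, so that its flange lies flat on the canister's rim, and let go. Do not disturb the other things on the bench.

Things in the scene. Friction and masses are not known exactly. Their poses are not given: they have to be found in the camera images.
- canister: Fixed round steel canister, open at the top, on a wider dark foot (104 mm across, 10 mm high). Origin at the centre of its underside on the bench. Pressing on it or on anything in it with more than 45 N is too hard.
- canister_mouth (a point): Centre of the canister's mouth, level with its rim, 82 mm above the bench; z up. Bore 64 mm across, straight, without funnel; outside 72 mm across. Inside is a flat carrier plate, its upper face 51 to 54 mm below the rim when fully down (the stop's setting varies and is only found by pressing).
- carrier (a joint): Height in m of the carrier plate above its hard bottom stop: 0 is fully down. It starts 14 to 21 mm up, needs about 7 N downward to move and stays where it is left. Fully down with both dishes on it, the top of the stack is 11 to 14 mm below the rim. A brass tab in a dark slot on the canister's far side moves with it.
- dish_a_mid (a point): Small closed glass dish, a flat disc 60 mm across and 20 mm high (lowest 7 mm only 54 to 56 mm across), about 70 g; this point is its centre, 10 mm above its underside; z is its axis. Alike dish_b; either may be below. Starts flat on the bench.
- dish_b_mid (a point): The other small glass dish, identical to dish_a.
- lid_grip (a point): Canister lid, about 200 g: plug 62 mm across (bevelled to 55 at the bottom), 10 mm deep, under a steel flange 80 mm across, 6 mm thick, with an upright black grip bar on top, 14 (x) by 56 (y) by 34 mm high. This point: the bar's centre, 17 mm above the flange's top, 23 mm above its underside. z is the lid's axis, up when fitted. Starts on the rest, tilted 30 degrees.
- lid_rest: Fixed sloped rest, foot 110 by 110 mm, about 70 mm high at its back; its plate rises at 30 degrees towards its own +x, with a low lip at the lower edge. The lid lies on it, so that the lid's z axis leans 30 degrees towards the rest's -x. Origin at the centre of its underside on the bench.
- large_dish: Larger glass dish, 90 mm across, 20 mm high; does not fit the canister, leave it alone. Origin at the centre of its underside.
- medium_bottle: Amber bottle, 64 mm across, 130 mm high, standing; leave alone. Origin at the centre of its underside.
- lens_can: Black cylindrical lens can, 40 mm across, 55 mm high, standing; leave alone. Origin at the centre of its underside.
- slide_case: White slide case, 85 by 34 by 22 mm (x, y, z), lying; leave alone. Origin at the centre of its underside.
- marker: Black marker pen, 14 mm thick, 120 mm long along its x, lying; leave alone. Origin at its middle.
- counter: Grey hand-counter box, 50 by 80 by 40 mm; leave alone. Origin at the centre of its underside.
Not all that is in view belongs to the job. What is shaped like the part that bears dish_a_mid but blue or yellow is not meant.

How it is judged:
By the outcome, as a careful person would: the job done as asked, in the order asked, and still so for the second after the job is handed in, with the robot touching nothing.
It also fails if it takes over 72 s, if anything falls off the work surface, if the arm or the gripper's body presses on something with over 40 N, if the wrist force passes 120 N, or if a joint passes its speed limit or range.

### The arm

A 6-joint arm with a two-finger parallel gripper is mounted at the origin on the work surface. World frame = base frame: x ahead of the robot, y to its left, z up, the work surface at z = 0. Lengths are in m, angles in rad, forces in N, time in s.
With the tool pointing down it reaches from about 0.35 to 0.775 m from the base axis. Payload 5.5 kg.
Tool frame: the origin (TCP) lies on the centre line of the jaws, within the pads' length; the fingertips stand 11 mm ahead of it and the grasp point (between the pads) lies 8 mm behind it; z points along the fingers, y is the direction in which the jaws open and shut (so a half turn about z gives the same grasp; the last joint's range is limited). The gripper opens to 85 mm and grips with 20 to 120 N. Pads are 22 mm wide; open, the fingers measure 114 mm over their backs; the gripper's body (76 mm by 85 mm) begins 54 mm behind the grasp point. The pads swing forward as they close: fully open they stand 13 mm farther back than shut.
Start: joints at [-1.318, 0.313, 0.046, 1.304, 0, 1.431], TCP at [0.22, -0.531, 0.242] pointing down, gripper open.
Joint ranges: [-2.76, 2.76], [-0.86, 1.69], [-1.03, 1.26], [-2.2, 2.34], [-1.47, 1.5], [-3.14, 3.14]. Speed limits (rad/s): [2.57, 2.57, 3.14, 3.14, 3.14, 3.14].

### API

Orientations are given as a unit quaternion [w, x, y, z].
In Python, from workcell import env, imaging, order gives the robot as it stands. The module is installed in compiled form; this text tells all that it offers.
- The arm moves only by the tool move_arm, never from a script. Its argument "deltas" is one flat list of numbers, 7 for each row, row after row: the gripper's target within -1 to 1 (shut at 1, half-way at 0, fully open at -1), then the shift along the tool's x, y, z in m, then the turn, a rotation vector about the tool's x, y, z in degrees. In form: [jaw, tx, ty, tz, ax, ay, az, jaw, tx, ty, tz, ax, ay, az, ...]. A call has 1 to 10 rows; each row shifts and turns the commanded pose from where the row before left it, along the tool's axes as they then stand; what a row does not reach is not made up. A row lasts 1/8 s, in which the tool goes at most 62.5 mm and 10.7 degrees, less where a joint would pass 70% of its speed; a pose out of reach is approached as far as the arm can. A call is refused whole if a number of a shift passes 0.0625 or a number of a turn 10.7, either way. A call with a gripper value outside its range is refused whole. The fingers move at their own pace and stop on an object; "squeeze" is the grip in N (left out, the last holds). Time passes only in rows, so rows that do not move let the fingers close. It gives the time, the measured TCP pose, the force and the opening at its end, in the units of the state.
- env.get_state(): the state, without advancing time (a new reading comes with each control period).
- imaging.read_camera(name): name is "side" or "top" or "wrist"; returns a dict with "img" (400x640x3 uint8, red, green, blue), "z_map" (400x640 float32, m along the optical axis (not along the pixel's ray), 0 where there is no reading), "fx", "fy", "cx", "cy" (pixels), "rvec" (rotation vector, rad) and "tvec" (3), from world to camera coordinates, as OpenCV has them. Camera axes: x right, y down, z forward; pixel columns grow to the right and rows downward; lengths in m; the calibration is good to about 2 mm. The wrist camera is an equidistant fisheye: a pixel r from the principal point sees the ray r / f radians off the axis. A picture is of the moment at which its call begins.
- order.hand_in(): hands the job in, once; it reports no verdict.
Trained networks look in a picture, given as the dict that the camera call returned (one of the last four; its "shot" number tells which), for a name from the list of things; names that differ only in an ending like _2 or _b are one class to them, and where a whole thing is asked for, a point or a joint stands for the part that bears it (a point fixed in the world has none). Each returns a list of dicts, best first, with "confidence" (0 to 1); they miss things now and then, are a little off and sometimes report something else, mostly with a low value. They report only what shows in the picture. A call takes as long as a camera call. They do not tell look-alikes from the thing itself.
- imaging.recognise(picture, thing): "centre" ([column, row] in pixels, amid what is visible of it).
- imaging.cut_out(picture, thing): "mask" (400x640 bool, what is visible of it) and "centre" ([column, row] in pixels, amid what is visible of it).
The state is a dict: "clock": time; "joint_pos": joint angles; "qvel": joint speeds; "tau": joint torques, N m; "tcp_pos": TCP position; "orientation": TCP orientation; "wrist_force": force on the tool from outside, world axes, zero at the start; "ft_torque": the same for the moment, N m; "finger_gap": finger opening in m.
Only numpy, scipy, OpenCV 4.12 (cv2) and the standard library are available. Lean on these libraries where they do the work, as an engineer would, in place of code of your own. Each camera call takes 0.05 s, during which the arm holds its last target.

## Working session

There is one attempt and no reset: what is moved stays moved. The work goes in short steps, Python scripts to look and compute and a tool call to move; the robot and the scene stay as the last step left them, time stands still between calls to the robot, and variables do not carry over. Pictures are saved under pics/ and viewed, and the job is handed in when it is done.

Besides the shell and the picture viewer there is one more tool, called after "Call:" by a JSON object that holds its "name" and its "arguments", one argument or row to a line. move_arm: Moves the arm, as the interface text tells. Its arguments: {"type":"object","properties":{"deltas":{"type":"array"},"squeeze":{"type":"number"}},"required":["deltas"]}

```bash
mkdir -p pics; ls; cat > h.py <<'E'
import numpy as np, cv2
from scipy.spatial.transform import Rotation as R
from workcell import env, imaging, order
def cam(n):
    p=imaging.read_camera(n); return p
def save(p,name,crop=None,scale=1):
    im=p["img"][:,:,::-1]
    if crop: im=im[crop[1]:crop[3],crop[0]:crop[2]]
    im=cv2.resize(np.ascontiguousarray(im),None,fx=scale,fy=scale,interpolation=cv2.INTER_CUBIC)
    cv2.imwrite("pics/"+name+".png",im)
def world(p,uv,z=None):
    """pinhole: depth array or z list"""
    uv=np.atleast_2d(uv).astype(float)
    Rm=R.from_rotvec(np.ravel(p["rvec"])).as_matrix(); t=np.ravel(p["tvec"])
    if z is None: z=p["z_map"][uv[:,1].astype(int),uv[:,0].astype(int)]
    c=np.c_[(uv[:,0]-p["cx"])/p["fx"]*z,(uv[:,1]-p["cy"])/p["fy"]*z,np.ones(len(uv))*z]
    return (c-t)@Rm
def cloud(p):
    v,u=np.mgrid[0:400,0:640]
    uv=np.c_[u.ravel(),v.ravel()]
    return world(p,uv,p["z_map"].ravel()).reshape(400,640,3)
def proj(p,X):
    X=np.atleast_2d(X).astype(float)
    return cv2.projectPoints(X,np.ravel(p["rvec"]),np.ravel(p["tvec"]),np.array([[p["fx"],0,p["cx"]],[0,p["fy"],p["cy"]],[0,0,1.]]),None)[0][:,0]
E
python3 - <<'E'
from h import *
s=env.get_state(); print({k:np.round(v,3) for k,v in s.items()})
for n in ["top","side","wrist"]:
    p=cam(n); save(p,n+"0"); np.savez("%s0.npz"%n,**{k:v for k,v in p.items()})
    print(n,p["fx"],p["cx"],p["cy"],np.ravel(p["tvec"]),(p["z_map"]>0).mean())
    if n!="wrist":
        for t in ["canister","dish_a_mid","lid_grip","lid_rest","large_dish","medium_bottle","lens_can","slide_case","marker","counter"]:
            try:
                r=imaging.recognise(p,t); print(t,[(np.round(d["centre"]),round(d["confidence"],2),np.round(world(p,d["centre"])[0],3)) for d in r])
            except Exception as e: print(t,e)
E
```

```text
pics
{'clock': np.float64(0.0), 'joint_pos': array([-1.318,  0.314,  0.045,  1.304,  0.   ,  1.431]), 'qvel': array([ 0.001, -0.   , -0.   , -0.   ,  0.001,  0.001]), 'tau': array([-0.0000e+00, -4.8062e+01,  2.9854e+01,  1.9000e-02, -0.0000e+00,
        0.0000e+00]), 'tcp_pos': array([ 0.22 , -0.531,  0.241]), 'orientation': array([-0.001,  0.981,  0.195, -0.   ]), 'wrist_force': array([0.187, 0.131, 0.688]), 'ft_torque': array([-0.024, -0.042, -0.042]), 'finger_gap': np.float64(0.085)}
top 366.312083229551 322.7405064692893 199.1725899064307 [-0.0451462   0.58823435  0.88700211] 0.99591796875
canister []
dish_a_mid [(array([462., 178.]), 0.89, array([ 0.634, -0.456,  0.022])), (array([398., 160.]), 0.84, array([ 0.695, -0.286,  0.021])), (array([434., 138.]), 0.77, array([ 0.755, -0.391,  0.021])), (array([366., 153.]), 0.73, array([ 0.719, -0.197,  0.024]))]
lid_grip [(array([208., 239.]), 0.69, array([0.497, 0.223, 0.059])), (array([241., 172.]), 0.27, array([0.67 , 0.14 , 0.055]))]
lid_rest [(array([221., 225.]), 0.59, array([0.53 , 0.191, 0.063])), (array([208., 240.]), 0.2, arr
[... 1238 characters left out ...]
., 186.]), 0.97, array([ 0.44 , -0.227,  0.019]))]
medium_bottle [(array([279., 201.]), 0.77, array([ 0.686, -0.018,  0.077])), (array([320., 182.]), 0.39, array([ 0.614, -0.201,  0.019]))]
lens_can [(array([264., 255.]), 0.83, array([0.664, 0.163, 0.054])), (array([336., 230.]), 0.33, array([0.507, 0.03 , 0.056]))]
slide_case [(array([354., 272.]), 0.97, array([0.434, 0.129, 0.019])), (array([384., 163.]), 0.29, array([ 0.432, -0.371,  0.008]))]
marker [(array([383., 163.]), 0.65, array([ 0.434, -0.371,  0.007]))]
counter [(array([253., 318.]), 0.71, array([0.629, 0.335, 0.039]))]
wrist 309.70691628693146 317.2279368836768 197.1499975373328 [-0.57461923 -0.04028307  0.37935619] 0.9958671875
```

View pics/top0.png

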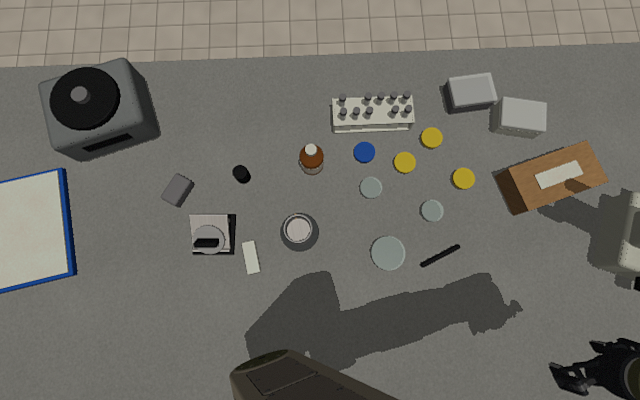

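View pics/side0.png

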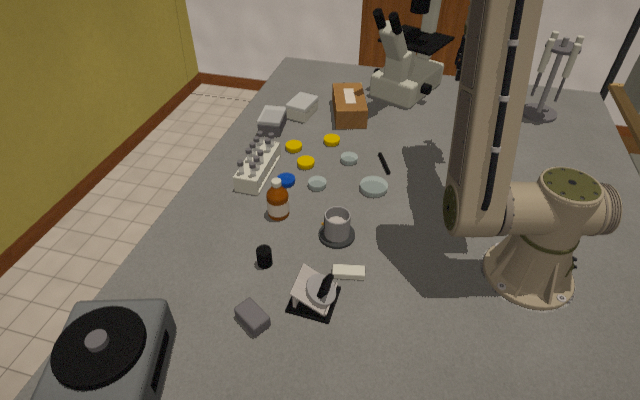

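```bash
python3 - <<'E'
import cv2
a=cv2.imread("pics/top0.png")[110:270,180:500]; cv2.imwrite("pics/top0c.png",cv2.resize(a,None,fx=2.5,fy=2.5,interpolation=2))
a=cv2.imread("pics/side0.png")[120:340,230:430]; cv2.imwrite("pics/side0c.png",cv2.resize(a,None,fx=2.7,fy=2.7,interpolation=2))
E
```

```text
(no output)
```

The top view shows two clear small discs at about (371,187) and (431,210). There is also one blue disc (364,152), three yellow ones (404,162; 431,138; 463,178) and the large dish (388,253). The clear small ones are the ones meant. The canister is at (298,230) and the rest with the lid at (211,235). I'll confirm this in crops.

View pics/top0c.png

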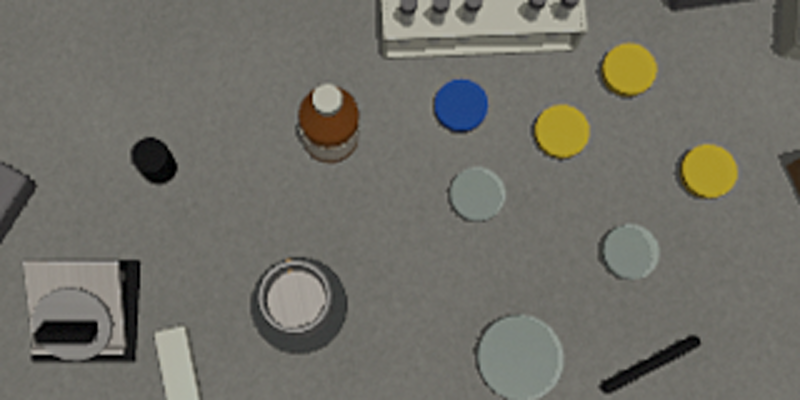

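View pics/side0c.png

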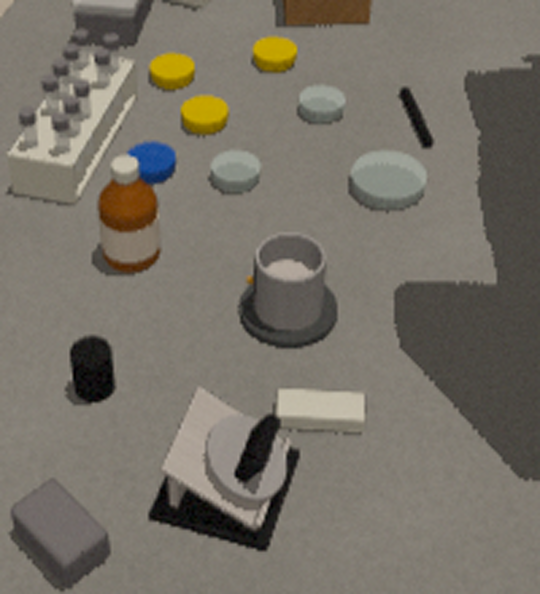

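```bash
python3 - <<'E'
from h import *
p=dict(np.load("top0.npz")); W=cloud(p)
def near(x,y,r,z0,z1):
    m=(np.hypot(W[...,0]-x,W[...,1]-y)<r)&(W[...,2]>z0)&(W[...,2]<z1); return W[m]
P=world(p,[[371,187],[431,210],[298,230],[300,231],[211,235]]);print(np.round(P,4))
def fitc(q):
    (c),r=cv2.minEnclosingCircle(q[:,:2].astype(np.float32)); return np.round(c,4),round(r,4)
for i in (0,1):
    q=near(P[i][0],P[i][1],.05,.015,.03); print("dish",len(q),fitc(q),q[:,2].mean(),q[:,:2].mean(0))
q=near(P[2][0],P[2][1],.06,.075,.095); print("rim",len(q),fitc(q),q[:,2].mean())
q=near(P[2][0],P[2][1],.025,.03,.075); print("in",len(q),np.median(q[:,2]),q[:,2].max())
q=near(P[2][0],P[2][1],.07,.005,.02); print("foot",len(q),fitc(q))
f=W[320:380,150:400];print("bench z",np.median(W[300:330,100:200,2]))
# local patch lid
for v in range(208,262,3): print(v,' '.join("%3d"%(1000*W[v,u,2]) for u in range(180,245,3)))
E
```

```text
[[ 0.6212 -0.2042  0.0241]
 [ 0.5513 -0.361   0.0212]
 [ 0.5103 -0.0042  0.046 ]
 [ 0.5071 -0.0094  0.0496]
 [ 0.5055  0.2155  0.0619]]
dish 374 (array([ 0.6215, -0.2036]), 0.0303) 0.020905872988786076 [ 0.62068612 -0.20307817]
dish 389 (array([ 0.5503, -0.3638]), 0.0304) 0.020562927467009696 [ 0.54996252 -0.36291141]
rim 157 (array([ 0.51  , -0.0045]), 0.0358) 0.08254105013101447
in 291 0.04899691582674955 0.05441998570993587
foot 491 (array([ 0.5103, -0.0026]), 0.0689)
bench z 0.0015537835402040462
208   0   4   3   0   2   0   0   3   1   2   3   2   2   1   1   2   0   3   0   3   5   0
211   0   0  -1   1   3   4   3   2   2   0   1   0   0   0   3   0  -2   0   1   2   2   0
214   3   1   5   0  67  67  68  71  69  71  68  71  68  68  69  67   8   8  10   2  -4   1
217   0   2   1  70  69  72  69  71  69  65  69  67  69  70  69  69  11   8   8   0   0   2
220   0   0   2   2  64  66  67  64  67  64  66  63  63  64  65  66  22   9   8   1   1   0
223   0   4   4   2  62  63  58  62  61  61  62  62  61  63  62  62  10  10   6   1   2   1
226   1   2   1   0  57  58  58 989  73  7
[... 361 characters left out ...]
  62  62 989  63  64  57  57  41  39  10   9   3   3   2
241   2   2   0   0  40  76  78 989  76  78  77  75  73  56  53  37  36  11   9   2   2   2
244   1   1   3   4   2  87  87  88  85  87  88  86  76  48  49  31  28  11   5   0   2  21
247  -1   5   0   0   2  83  83  81  84  82  82  80  45  46  45  30  26   7   3   3   0  24
250   0   2   2   0  31  29  29  41  40  41  39  37  44  39  28  33  28  10   2  -1   0  24
253  -1   2   1   2   9   9  10  10  37  36  38  35  13   8   8  11   7   7   2  -1   0  21
256   1  -2   0   0   0   1   0   3  -1   2  -2   0   0   2   3   0   1   0   0   1   2   1
259  -1   2   0   1  -1   1   0   1   1   0   3   0   1   3 989   2   0   0   0   3   5   2
```

The crops confirm that the two clear discs are the small glass dishes: A at about (0.621,-0.203) and B at about (0.550,-0.363). The slot's orange tab is just visible on the far side of the canister. Next I'll refine the positions with the side camera and check the wrist view.

```bash
python3 - <<'E'
from h import *
from scipy.optimize import least_squares
for n in ("top","side"):
    p=dict(np.load(n+"0.npz")); W=cloud(p)
    for nm,x,y,r,z0,z1,rr in (("A",.621,-.203,.045,.015,.028,.030),("B",.550,-.363,.045,.015,.028,.030),("can",.510,-.0045,.045,.077,.09,.036)):
        m=(np.hypot(W[...,0]-x,W[...,1]-y)<r)&(W[...,2]>z0)&(W[...,2]<z1)
        # silhouettes: extents in pixel; fit mean projection by symmetric extents
        q=W[m]; 
        best=least_squares(lambda c: np.maximum(np.hypot(q[:,0]-c[0],q[:,1]-c[1])-rr,0) if nm!="can" else np.hypot(q[:,0]-c[0],q[:,1]-c[1])-.034,[x,y],loss="soft_l1",f_scale=.001).x
        print(n,nm,len(q),np.round(best,4),np.round(q.mean(0),4),np.round((q[:,:2].max(0)+q[:,:2].min(0))/2,4))
p=dict(np.load("wrist0.npz"));Rm=R.from_rotvec(np.ravel(p["rvec"])).as_matrix();print("cam pos",-Rm.T@np.ravel(p["tvec"]),"axis",Rm[2])
E
```

```text
top A 374 [ 0.6214 -0.2037] [ 0.6207 -0.2031  0.0209] [ 0.6211 -0.2031]
top B 389 [ 0.5503 -0.3637] [ 0.55   -0.3629  0.0206] [ 0.5503 -0.3644]
top can 151 [ 0.5098 -0.0045] [ 0.5105 -0.0047  0.0828] [ 0.5098 -0.0041]
side A 188 [ 0.6221 -0.2018] [ 0.6221 -0.2005  0.0192] [ 0.6221 -0.2032]
side B 149 [ 0.5518 -0.3632] [ 0.5513 -0.3612  0.0189] [ 0.5515 -0.3623]
side can 119 [ 0.5119 -0.0028] [ 0.5103 -0.0035  0.0803] [ 0.5117 -0.0048]
cam pos [ 0.29175113 -0.500815    0.37388063] axis [-0.28352612 -0.11814668 -0.95165871]
```

View pics/wrist0.png

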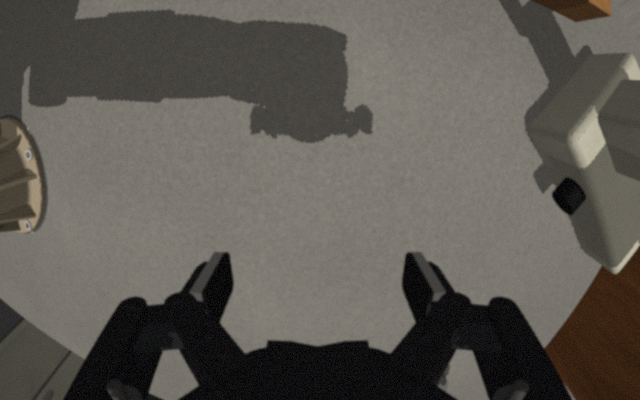

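```bash
cat >> h.py <<'E'
def wworld(p,uv,z=None):
    uv=np.atleast_2d(uv).astype(float)
    d=np.c_[uv[:,0]-p["cx"],uv[:,1]-p["cy"]]/p["fx"]; r=np.hypot(d[:,0],d[:,1])
    if z is None: z=p["z_map"][uv[:,1].astype(int),uv[:,0].astype(int)]
    k=np.tan(r)/np.maximum(r,1e-9)*z
    c=np.c_[d[:,0]*k,d[:,1]*k,np.ones(len(uv))*z]
    Rm=R.from_rotvec(np.ravel(p["rvec"])).as_matrix()
    return (c-np.ravel(p["tvec"]))@Rm
def wcloud(p):
    v,u=np.mgrid[0:400,0:640]
    return wworld(p,np.c_[u.ravel(),v.ravel()],p["z_map"].ravel()).reshape(400,640,3)
def RT(s): 
    q=s["orientation"]; return R.from_quat([q[1],q[2],q[3],q[0]])
def totool(s,X): return RT(s).inv().apply(np.atleast_2d(X)-s["tcp_pos"])
def down(psi):  # tool x at azimuth psi deg, z down
    a=np.radians(psi); x=[np.cos(a),np.sin(a),0]; z=[0,0,-1]; y=np.cross(z,x)
    return R.from_matrix(np.c_[x,y,z])
def plan(X,Rt=None):
    s=env.get_state(); r=RT(s)
    print("clock",round(float(s["clock"]),2),"tcp",np.round(s["tcp_pos"],4),"gap",round(float(s["finger_gap"]),4),"F",np.round(s["wrist_force"],1),"q",np.round(s["joint_pos"],2))
    print("tool shift",np.round(r.inv().apply(np.array(X)-s["tcp_pos"]),4))
    if Rt is not None: print("turn deg",np.round(np.degrees((r.inv()*Rt).as_rotvec()),2))
E
python3 - <<'E'
from h import *
p=dict(np.load("wrist0.npz")); s=env.get_state()
uv=[[x,y] for y in (254,258,265,275) for x in (212,222,228,408,414,420)]
print(np.c_[uv,np.round(totool(s,wworld(p,uv))*1000,1)])
plan([.5505,-.3635,.12],down(22.5))
E
```

```text
[[ 212.   254.  -127.7 -150.3  242.3]
 [ 222.   254.    10.2  -45.    -8.1]
 [ 228.   254.     8.4  -43.2   -4.6]
 [ 408.   254.     9.5   42.    -6.9]
 [ 414.   254.    10.4   44.4   -8.7]
 [ 420.   254.     9.7   47.8   -7.6]
 [ 212.   258.    10.1  -48.8  -12.1]
 [ 222.   258.    10.9  -43.5  -13.1]
 [ 228.   258.     5.8  -43.7   -4. ]
 [ 408.   258.     7.6   42.1   -7.4]
 [ 414.   258.    10.4   43.2  -12.6]
 [ 420.   258.    10.    46.4  -12.1]
 [ 212.   265.    10.2  -46.7  -18.6]
 [ 222.   265.     8.1  -43.4  -14.7]
 [ 228.   265.     4.4  -42.8   -8.3]
 [ 408.   265.     4.9   41.9   -9.4]
 [ 414.   265.    10.2   41.6  -18.4]
 [ 420.   265.    10.4   44.2  -19. ]
 [ 212.   275.     9.9  -44.4  -26.2]
 [ 222.   275.     4.9  -43.   -18. ]
 [ 228.   275.    -1.7  -43.8   -7.6]
 [ 408.   275.     1.8   41.3  -13.2]
 [ 414.   275.     5.    42.3  -18.4]
 [ 420.   275.     9.6   42.2  -25.9]]
clock 1.15 tcp [ 0.2201 -0.5312  0.2423] gap 0.0853 F [ 0.2 -0.3  1. ] q [-1.32  0.31  0.05  1.3   0.    1.43]
tool shift [ 0.3695 -0.0285  0.1223]
turn deg [ 0.01 -0.    0.  ]
```

Call:
{"name": "move_arm", "arguments": {
  "deltas": [-0.75, 0.05, -0.004, 0.01, 0, 0, 0, -0.75, 0.055, -0.004, 0.01, 0, 0, 0, -0.75, 0.055, -0.004, 0.02, 0, 0, 0, -0.75, 0.055, -0.004, 0.02, 0, 0, 0, -0.75, 0.055, -0.004, 0.02, 0, 0, 0, -0.75, 0.055, -0.004, 0.02, 0, 0, 0, -0.75, 0.0445, -0.0045, 0.022, 0, 0, 0, -0.75, 0, 0, 0, 0, 0, 0, -0.75, 0, 0, 0, 0, 0, 0],
  "squeeze": 25
}}

```text
clock: 2.28
tcp_pos: [0.5503, -0.3635, 0.1203]
orientation: [-0.0, 0.981, 0.195, -0.0]
wrist_force: [-0.3, 0.2, -0.1]
finger_gap: 0.0744
```

```bash
python3 - <<'E'
from h import *
p=cam("wrist"); save(p,"w1"); s=env.get_state()
plan([.5505,-.3635,.019],down(22.5))
W=wcloud(p); m=(np.hypot(W[...,0]-.5505,W[...,1]+.3635)<.05)&(W[...,2]>.013)&(W[...,2]<.03)
q=W[m]; print(len(q),fit:=cv2.minEnclosingCircle(q[:,:2].astype(np.float32)),q.mean(0))
print("in tool",totool(s,[[fit[0][0],fit[0][1],.02]]))
E
```

```text
clock 2.33 tcp [ 0.5501 -0.3641  0.1209] gap 0.0748 F [-0.4 -1.   0.9] q [-0.71  0.53  0.08  1.12 -0.    2.04]
tool shift [ 0.0006 -0.0005  0.1019]
turn deg [ 0.04  0.01 -0.03]
4234 ((0.5503167510032654, -0.3645039200782776), 0.030404238030314445) [ 0.55184233 -0.36399616  0.01984602]
in tool [[8.22362671e-05 3.58962536e-04 1.00868019e-01]]
```

View pics/w1.png

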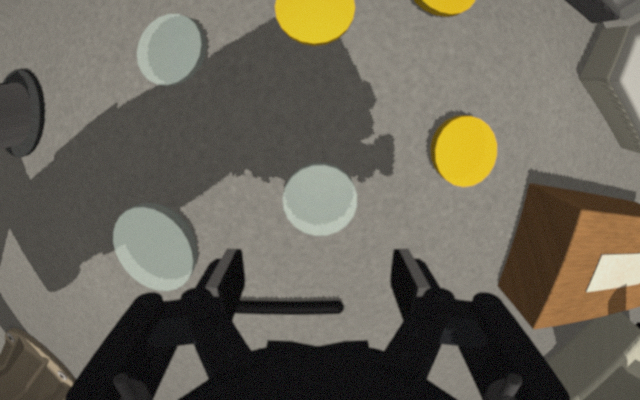

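The wrist view shows dish B clear at (320,200), centred between the jaws. Descending and gripping its upper part.

Call:
{"name": "move_arm", "arguments": {
  "deltas": [-0.75, 0, 0, 0.035, 0, 0, 0, -0.75, 0, 0, 0.035, 0, 0, 0, -0.75, 0, 0, 0.021, 0, 0, 0, -0.75, 0, 0, 0.01, 0, 0, 0, -0.75, 0, 0, 0, 0, 0, 0, -0.2, 0, 0, 0, 0, 0, 0, -0.2, 0, 0, 0, 0, 0, 0, -0.2, 0, 0, 0, 0, 0, 0],
  "squeeze": 25
}}

```text
clock: 3.32
tcp_pos: [0.5512, -0.3645, 0.0213]
orientation: [0.001, 0.981, 0.195, 0.001]
wrist_force: [-2.5, 0.6, 6.0]
finger_gap: 0.0582
```

Call:
{"name": "move_arm", "arguments": {
  "deltas": [-0.2, 0, 0, 0, 0, 0, 0, -0.2, 0, 0, 0, 0, 0, 0]
}}

```text
clock: 3.58
tcp_pos: [0.5512, -0.3645, 0.0213]
orientation: [0.001, 0.981, 0.195, 0.001]
wrist_force: [-2.3, 0.3, 5.7]
finger_gap: 0.0582
```

```bash
python3 - <<'E'
from h import *
p=cam("wrist"); save(p,"w2",(200,100,440,300),3); s=env.get_state()
plan([.5505,-.3635,.15],down(22.5))
E
```

```text
clock 3.62 tcp [ 0.5512 -0.3646  0.0213] gap 0.0582 F [-2.5 -0.5  6.1] q [-0.71  0.61 -0.05  0.91 -0.    2.04]
tool shift [-0.0002 -0.0009 -0.1287]
turn deg [ 0.18 -0.04 -0.01]
```

View pics/w2.png

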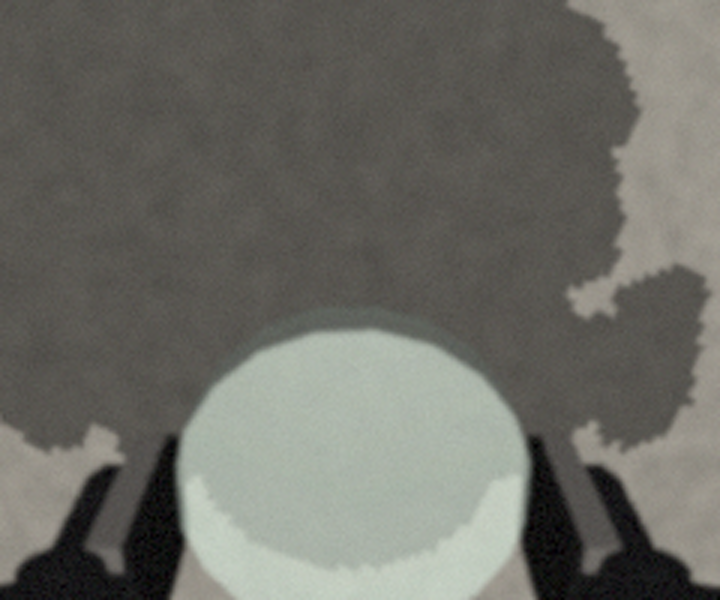

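Dish B is held, gap 58 mm. Lifting and checking.

Call:
{"name": "move_arm", "arguments": {
  "deltas": [-0.2, 0, 0, -0.01, 0, 0, 0, -0.2, 0, 0, -0.04, 0, 0, 0, -0.2, 0, 0, -0.05, 0, 0, 0, -0.2, 0, 0, -0.05, 0, 0, 0, -0.2, 0, 0, 0, 0, 0, 0, -0.2, 0, 0, 0, 0, 0, 0]
}}

```text
clock: 4.38
tcp_pos: [0.5505, -0.3633, 0.1695]
orientation: [0.0, 0.981, 0.195, 0.0]
wrist_force: [-0.3, 0.2, -0.5]
finger_gap: 0.0579
```

```bash
python3 - <<'E'
from h import *
p=cam("wrist"); save(p,"w3",(200,100,440,300),3); s=env.get_state()
W=wcloud(p)
T=totool(s,W.reshape(-1,3)).reshape(400,640,3)
m=(np.hypot(T[...,0],T[...,1])<.04)&(T[...,2]>-.02)&(T[...,2]<.03)&(abs(T[...,1])<.027)
q=T[m]; q=q[q[:,0]>-.02]
top=q[abs(q[:,2]-np.median(q[:,2]))<.004]
A=np.c_[top[:,:2],np.ones(len(top))]; c=np.linalg.lstsq(A,top[:,2],rcond=None)[0]
print("plane",np.degrees(c[:2]),c[2]*1000,len(top),"x range",np.percentile(top[:,0],[0.5,50,99.5]), "max x",top[:,0].max())
plan([.5105,-.0045,.15],down(22.5))
p=cam("side"); save(p,"s3",(270,60,430,260),3)
E
```

```text
plane [ 0.36490409 -0.02738603] 0.3099377465220491 8692 x range [-0.01967904  0.00563681  0.02925412] max x 0.03016070331379466
clock 4.42 tcp [ 0.55   -0.3629  0.1683] gap 0.0582 F [-1.1 -0.2 -1. ] q [-0.7   0.51  0.15  1.22  0.    2.04]
tool shift [ 0.1007 -0.3462  0.0188]
turn deg [-0.09  0.05  0.01]
```

View pics/w3.png

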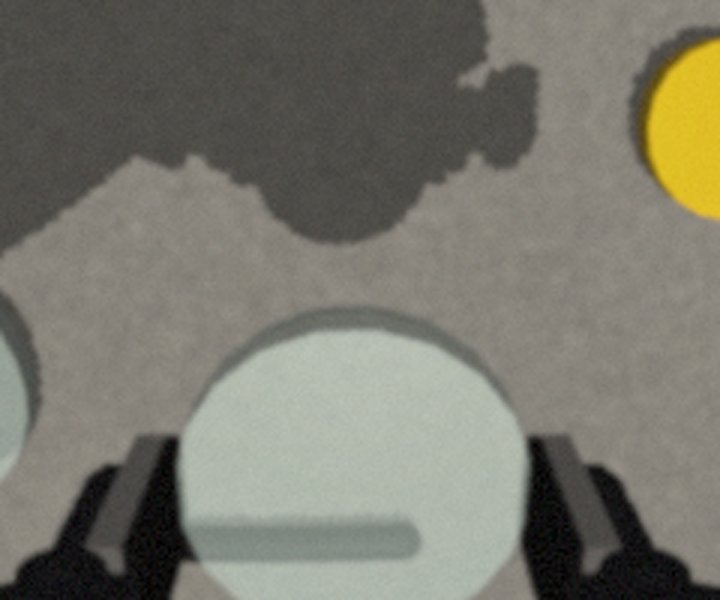

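View pics/s3.png

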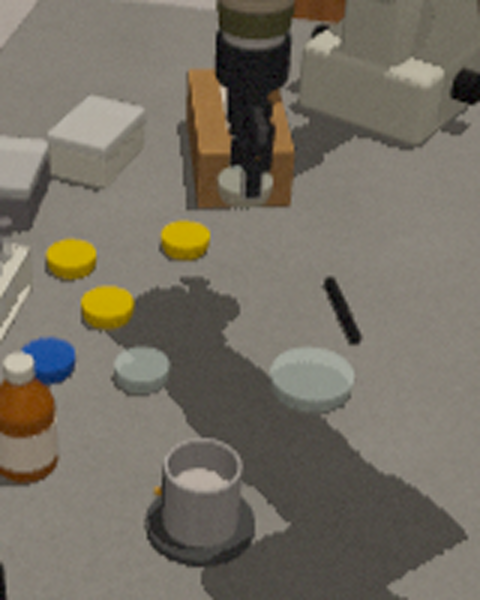

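Dish B is held level and centred, its top at TCP height. Moving over the canister.

Call:
{"name": "move_arm", "arguments": {
  "deltas": [-0.2, 0.01, -0.035, 0, 0, 0, 0, -0.2, 0.015, -0.05, 0, 0, 0, 0, -0.2, 0.015, -0.052, 0, 0, 0, 0, -0.2, 0.015, -0.052, 0, 0, 0, 0, -0.2, 0.015, -0.052, 0, 0, 0, 0, -0.2, 0.015, -0.052, 0.005, 0, 0, 0, -0.2, 0.01, -0.035, 0.01, 0, 0, 0, -0.2, 0.006, -0.018, 0.004, 0, 0, 0, -0.2, 0, 0, 0, 0, 0, 0, -0.2, 0, 0, 0, 0, 0, 0]
}}

```text
clock: 5.72
tcp_pos: [0.5118, -0.0061, 0.1502]
orientation: [0.0, 0.981, 0.195, -0.0]
wrist_force: [-0.4, -0.1, -0.9]
finger_gap: 0.058
```

```bash
cat > rimw.py <<'E'
from h import *
from scipy.optimize import least_squares
def rim_wrist(p,c0=(.5105,-.0045),name=None):
    W=wcloud(p)
    m=(np.hypot(W[...,0]-c0[0],W[...,1]-c0[1])<.042)&(W[...,2]>.077)&(W[...,2]<.088)&(np.hypot(W[...,0]-c0[0],W[...,1]-c0[1])>.027)
    q=W[m]
    f=least_squares(lambda c: np.hypot(q[:,0]-c[0],q[:,1]-c[1])-.034,c0,loss="soft_l1",f_scale=.001)
    f2=least_squares(lambda c: np.hypot(q[:,0]-c[0],q[:,1]-c[1])-c[2],[*c0,.034],loss="soft_l1",f_scale=.001)
    a=np.degrees(np.arctan2(q[:,1]-f.x[1],q[:,0]-f.x[0]))
    print("rim",len(q),np.round(f.x,4),np.round(f2.x,4),"z",q[:,2].mean().round(4),"angles hist",np.histogram(a,12,(-180,180))[0])
    return f.x
def dish_tool(p,s):
    T=totool(s,wcloud(p).reshape(-1,3)); m=(np.hypot(T[:,0],T[:,1])<.04)&(abs(T[:,2])<.0035)&(abs(T[:,1])<.027)&(T[:,0]>-.02)
    q=T[m]; e=q[q[:,0]>.012]
    # front edge by bins
    xs=[]
    for y in np.arange(-.02,.0201,.004):
        k=q[abs(q[:,1]-y)<.002]
        if len(k): xs.append((y,np.percentile(k[:,0],99)))
    xs=np.array(xs); c=least_squares(lambda c:np.hypot(xs[:,0]-c[0],xs[:,1]-c[1])-.030,[0,0],loss="soft_l1",f_scale=.001).x
    A=np.c_[q[:,:2],np.ones(len(q))]; pl=np.linalg.lstsq(A,q[:,2],rcond=None)[0]
    print("dish in tool: y,x",np.round(c*1000,2),"tilt deg",np.round(np.degrees(pl[:2]),2),"top z mm",round(pl[2]*1000,2))
    w=RT(s).apply([c[1],c[0],0])+s["tcp_pos"]; print("dish world",np.round(w,4)); return w
E
python3 - <<'E'
from rimw import *
p=cam("wrist"); s=env.get_state(); save(p,"w4")
c=rim_wrist(p); w=dish_tool(p,s)
plan([.5105,-.0045,.15],down(22.5))
p=cam("top"); save(p,"t4",(240,180,360,280),5)
E
```

```text
rim 1050 [ 0.5104 -0.0049] [ 0.5112 -0.0045  0.0333] z 0.0814 angles hist [  0   0   0  75 143 172 181 174 145 142  18   0]
dish in tool: y,x [-0.91 -0.88] tilt deg [0.12 0.04] top z mm 1.57
dish world [ 0.5108 -0.0058  0.1503]
clock 5.78 tcp [ 0.5119 -0.0063  0.1503] gap 0.0577 F [-0.2 -0.7 -0.4] q [-0.17  0.24 -0.28  1.05 -0.    2.58]
tool shift [-0.0006 -0.0022  0.0003]
turn deg [ 0.04 -0.   -0.07]
```

View pics/w4.png

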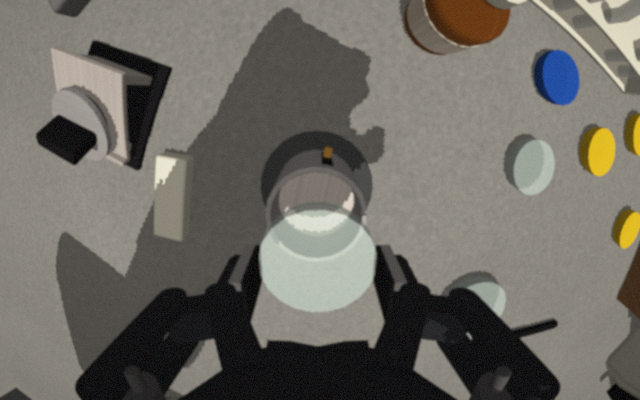

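View pics/t4.png

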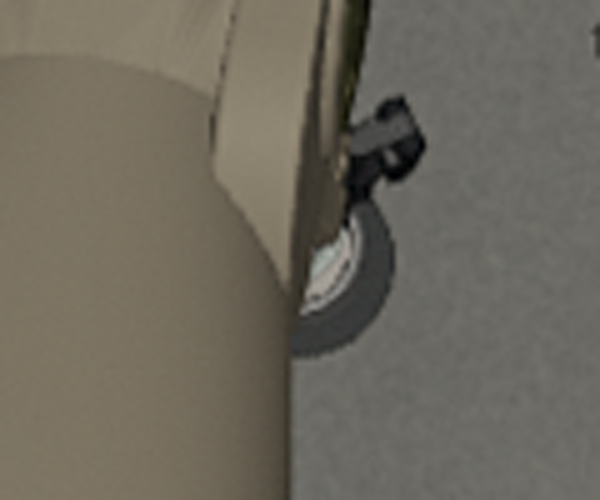

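Call:
{"name": "move_arm", "arguments": {
  "deltas": [-0.2, 0, -0.0012, 0.02, 0, 0, 0, -0.2, 0, 0, 0.015, 0, 0, 0, -0.2, 0, 0, 0.01, 0, 0, 0, -0.2, 0, 0, 0.005, 0, 0, 0, -0.2, 0, 0, 0, 0, 0, 0]
}}

```text
clock: 6.45
tcp_pos: [0.5109, -0.0042, 0.1001]
orientation: [-0.0, 0.981, 0.195, -0.0]
wrist_force: [0.7, -0.4, -0.4]
finger_gap: 0.0578
```

```bash
python3 - <<'E'
from rimw import *
p=cam("wrist"); s=env.get_state(); save(p,"w5",(220,120,420,320),3)
c=rim_wrist(p); w=dish_tool(p,s)
plan([.5105,-.0045,.09],down(22.5))
p=cam("side"); save(p,"s5",(290,170,390,260),6)
E
```

```text
rim 1589 [ 0.5104 -0.0048] [ 0.5111 -0.0045  0.0334] z 0.0814 angles hist [  0   0   0  35 222 285 329 324 257 137   0   0]
dish in tool: y,x [-0.68 -1.16] tilt deg [0.14 0.05] top z mm 1.81
dish world [ 0.5098 -0.0039  0.1005]
clock 6.5 tcp [ 0.5111 -0.0041  0.1005] gap 0.0579 F [ 0.7  0.1 -0.5] q [-0.17  0.28 -0.36  0.93 -0.    2.58]
tool shift [-0.0007  0.0001  0.0105]
turn deg [ 0.01 -0.01  0.  ]
```

View pics/w5.png

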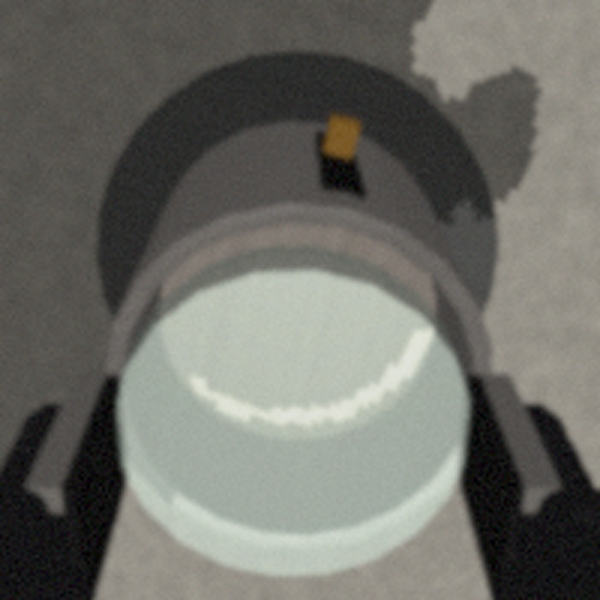

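View pics/s5.png

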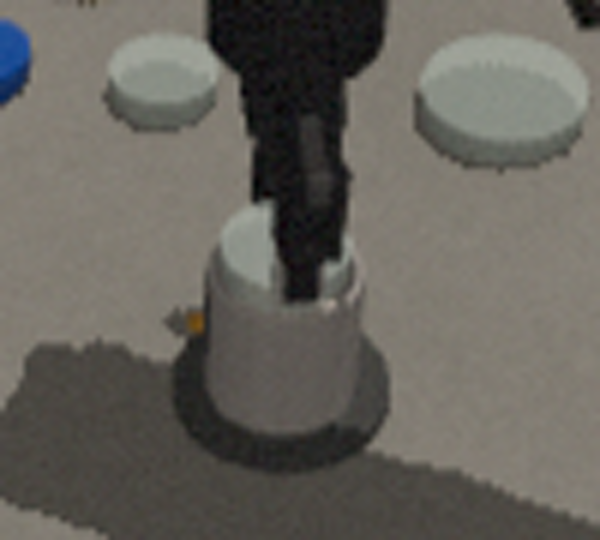

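Call:
{"name": "move_arm", "arguments": {
  "deltas": [-0.2, 0.0007, 0, 0.003, 0, 0, 0, -0.2, 0, 0, 0.004, 0, 0, 0, -0.2, 0, 0, 0.003, 0, 0, 0, -0.2, 0, 0, 0, 0, 0, 0]
}}

```text
clock: 7.05
tcp_pos: [0.5113, -0.0039, 0.0899]
orientation: [0.0, 0.981, 0.195, -0.0]
wrist_force: [0.5, -1.1, 0.1]
finger_gap: 0.0579
```

```bash
python3 - <<'E'
from rimw import *
p=cam("wrist"); s=env.get_state(); save(p,"w6",(220,120,420,320),3)
w=dish_tool(p,s)
plan([.5105,-.0045,.09],down(22.5))
p=cam("side"); save(p,"s6",(290,170,390,260),6)
E
```

```text
dish in tool: y,x [-0.52 -0.85] tilt deg [-0.47  0.07] top z mm 1.54
dish world [ 0.5104 -0.0038  0.09  ]
clock 7.1 tcp [ 0.5114 -0.0039  0.09  ] gap 0.058 F [-1.2 -0.9 -0.3] q [-0.16  0.29 -0.38  0.9  -0.    2.58]
tool shift [-0.001   0.0002  0.    ]
turn deg [ 0.    0.04 -0.  ]
```

View pics/s6.png

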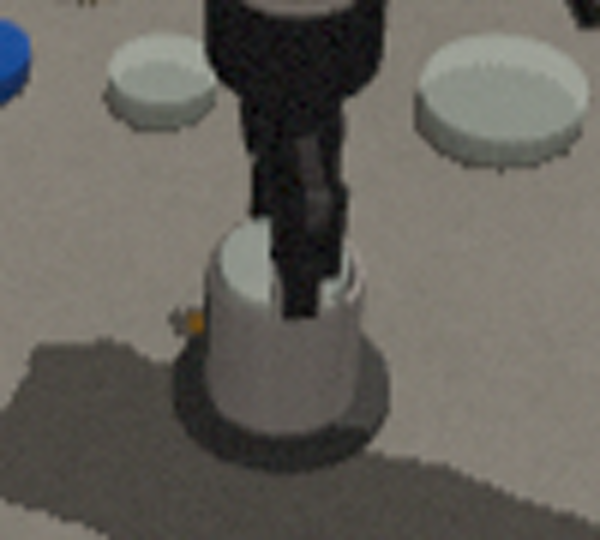

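Inside the bore with no contact force. Releasing.

Call:
{"name": "move_arm", "arguments": {
  "deltas": [-0.2, 0, 0, 0.001, 0, 0, 0, -0.75, 0, 0, 0, 0, 0, 0, -0.75, 0, 0, 0, 0, 0, 0, -0.75, 0, 0, 0, 0, 0, 0, -0.75, 0, 0, -0.03, 0, 0, 0, -0.75, 0, 0, -0.03, 0, 0, 0, -0.75, 0, 0, 0, 0, 0, 0]
}}

```text
clock: 8.02
tcp_pos: [0.5136, -0.004, 0.1517]
orientation: [0.001, 0.981, 0.195, 0.002]
wrist_force: [0.6, 0.2, 0.4]
finger_gap: 0.0746
```

```bash
python3 - <<'E'
from rimw import *
p=cam("wrist"); s=env.get_state(); save(p,"w7",(220,80,420,280),3)
rim_wrist(p)
W=wcloud(p); m=(np.hypot(W[...,0]-.5105,W[...,1]+.0045)<.026)&(W[...,2]>.03)&(W[...,2]<.085)
q=W[m];A=np.c_[q[:,:2]-[.5105,-.0045],np.ones(len(q))]; c=np.linalg.lstsq(A,q[:,2],rcond=None)[0]; print("top tilt",np.degrees(c[:2]),c[2],len(q))
plan([.621,-.2033,.12],down(22.5))
E
```

```text
rim 1897 [ 0.5108 -0.0046] [ 0.5108 -0.0046  0.0335] z 0.0812 angles hist [170 164 162 145 133 167 173 176 151 141 150 165]
top tilt [ 0.17088613 -0.04612023] 0.06727750457851409 3552
clock 8.07 tcp [ 0.5125 -0.0039  0.1502] gap 0.0748 F [ 0.4 -0.1 -0.2] q [-0.16  0.24 -0.29  1.04  0.    2.58]
tool shift [0.0238 0.2257 0.0305]
turn deg [ 0.08 -0.13  0.01]
```

View pics/w7.png

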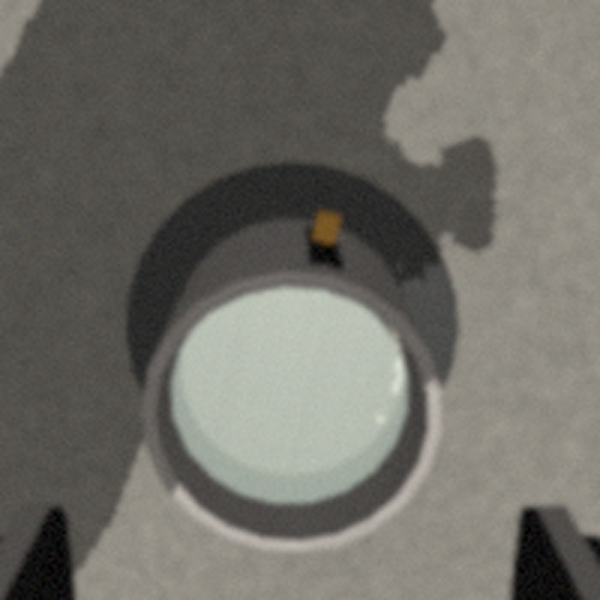

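Dish B lies flat, its top about 15 mm below the rim. Now dish A.

Call:
{"name": "move_arm", "arguments": {
  "deltas": [-0.75, 0, 0.04, 0, 0, 0, 0, -0.75, 0.005, 0.05, 0, 0, 0, 0, -0.75, 0.005, 0.05, 0, 0, 0, 0, -0.75, 0.007, 0.05, 0.01, 0, 0, 0, -0.75, 0.0068, 0.0357, 0.0205, 0, 0, 0, -0.75, 0, 0, 0, 0, 0, 0, -0.75, 0, 0, 0, 0, 0, 0]
}}

```text
clock: 8.95
tcp_pos: [0.6189, -0.2024, 0.1175]
orientation: [-0.001, 0.981, 0.195, -0.001]
wrist_force: [-0.3, 0.8, 0.1]
finger_gap: 0.0749
```

```bash
python3 - <<'E'
from h import *
p=cam("wrist"); save(p,"w8"); s=env.get_state()
W=wcloud(p); m=(np.hypot(W[...,0]-.621,W[...,1]+.2033)<.05)&(W[...,2]>.013)&(W[...,2]<.03)
q=W[m]; print(len(q),fit:=cv2.minEnclosingCircle(q[:,:2].astype(np.float32)),q.mean(0))
print("in tool",totool(s,[[fit[0][0],fit[0][1],.02]]))
plan([.621,-.2033,.019],down(22.5))
E
```

```text
4348 ((0.6219465732574463, -0.20418426394462585), 0.030302302911877632) [ 0.62301914 -0.20357199  0.0198459 ]
in tool [[0.00183264 0.00304641 0.09834113]]
clock 9.0 tcp [ 0.6192 -0.2022  0.1183] gap 0.0749 F [ 0.6  0.2 -0.4] q [-0.44  0.52  0.05  1.1   0.    2.31]
tool shift [0.0013 0.0019 0.0993]
turn deg [-0.08  0.05  0.04]
```

View pics/w8.png

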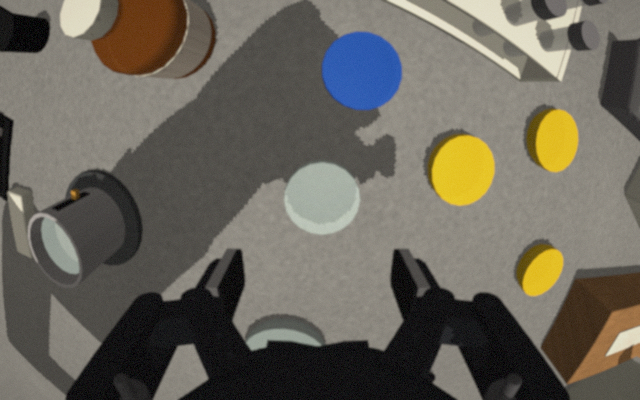

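The clear dish at (322,198) is near centre, 2–3 mm off. Correcting and gripping.

Call:
{"name": "move_arm", "arguments": {
  "deltas": [-0.75, 0.0018, 0.0026, 0.035, 0, 0, 0, -0.75, 0, 0, 0.035, 0, 0, 0, -0.75, 0, 0, 0.02, 0, 0, 0, -0.75, 0, 0, 0.009, 0, 0, 0, -0.75, 0, 0, 0, 0, 0, 0, -0.2, 0, 0, 0, 0, 0, 0, -0.2, 0, 0, 0, 0, 0, 0, -0.2, 0, 0, 0, 0, 0, 0, -0.2, 0, 0, 0, 0, 0, 0]
}}

```text
clock: 10.12
tcp_pos: [0.6237, -0.2052, 0.0216]
orientation: [0.001, 0.981, 0.195, 0.001]
wrist_force: [-0.1, 1.6, 7.6]
finger_gap: 0.058
```

Call:
{"name": "move_arm", "arguments": {
  "deltas": [-0.2, 0, 0, -0.01, 0, 0, 0, -0.2, 0, 0, -0.04, 0, 0, 0, -0.2, 0, 0, -0.05, 0, 0, 0, -0.2, 0, 0, -0.04, 0, 0, 0, -0.2, 0, 0, 0, 0, 0, 0, -0.2, 0, 0, 0, 0, 0, 0]
}}

```text
clock: 10.88
tcp_pos: [0.6222, -0.2048, 0.1594]
orientation: [-0.0, 0.981, 0.195, -0.0]
wrist_force: [-0.2, -0.2, -1.7]
finger_gap: 0.0579
```

```bash
python3 - <<'E'
from rimw import *
p=cam("wrist"); s=env.get_state(); save(p,"w9",(220,80,420,280),3)
dish_tool(p,s)
plan([.5108,-.0046,.15],down(22.5))
E
```

```text
dish in tool: y,x [-0.3  -1.32] tilt deg [ 0.26 -0.08] top z mm 0.78
dish world [ 0.6204 -0.2049  0.1584]
clock 10.93 tcp [ 0.6218 -0.2046  0.1584] gap 0.0578 F [-0.   1.  -1.3] q [-0.44  0.5   0.12  1.19 -0.    2.31]
tool shift [-0.026  -0.2273  0.0089]
turn deg [-0.09  0.1  -0.  ]
```

View pics/w9.png

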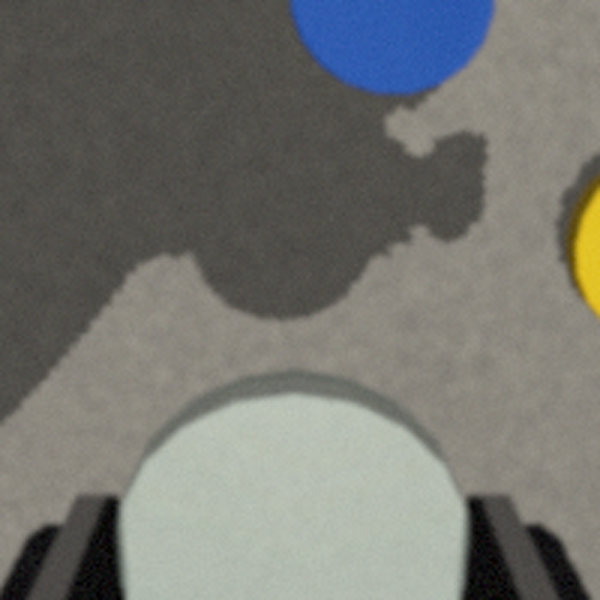

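Call:
{"name": "move_arm", "arguments": {
  "deltas": [-0.2, -0.004, -0.035, 0, 0, 0, 0, -0.2, -0.005, -0.05, 0, 0, 0, 0, -0.2, -0.006, -0.055, 0, 0, 0, 0, -0.2, -0.005, -0.05, 0, 0, 0, 0, -0.2, -0.0052, -0.0373, 0.009, 0, 0, 0, -0.2, 0, 0, 0.02, 0, 0, 0, -0.2, 0, 0, 0.02, 0, 0, 0, -0.2, 0, 0, 0, 0, 0, 0]
}}

```text
clock: 11.92
tcp_pos: [0.5097, -0.004, 0.108]
orientation: [-0.001, 0.981, 0.195, -0.003]
wrist_force: [0.1, -0.5, -1.0]
finger_gap: 0.058
```

```bash
python3 - <<'E'
from rimw import *
p=cam("wrist"); s=env.get_state(); save(p,"w10",(220,80,420,280),3)
rim_wrist(p);dish_tool(p,s)
plan([.5108,-.0046,.15],down(22.5))
E
```

```text
rim 1526 [ 0.5103 -0.0047] [ 0.5112 -0.0044  0.0333] z 0.0814 angles hist [  0   0   0  95 213 261 292 284 228 153   0   0]
dish in tool: y,x [-1.16 -2.92] tilt deg [0.13 0.05] top z mm 2.73
dish world [ 0.5076 -0.0044  0.1093]
clock 11.97 tcp [ 0.5108 -0.0043  0.1092] gap 0.0577 F [-0.7 -0.6 -1.3] q [-0.17  0.28 -0.35  0.95 -0.    2.58]
tool shift [-0.0002  0.0002 -0.0408]
turn deg [-0.12  0.2   0.  ]
```

View pics/w10.png

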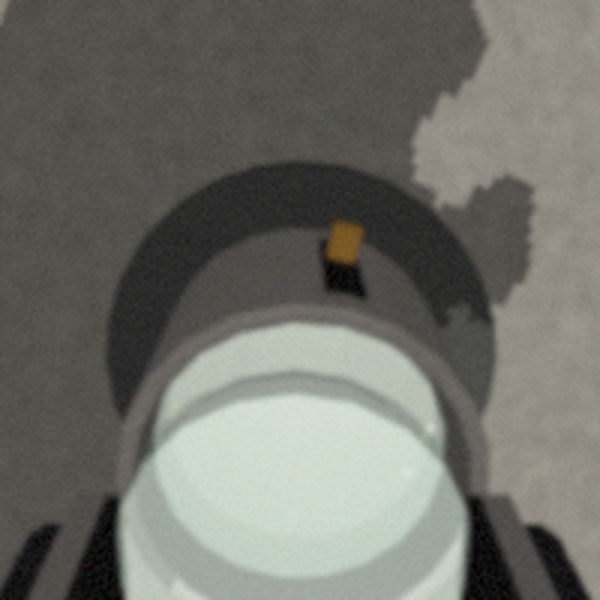

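The arm was still settling, so I'll measure again.

Call:
{"name": "move_arm", "arguments": {
  "deltas": [-0.2, 0, 0, 0, 0, 0, 0, -0.2, 0, 0, 0, 0, 0, 0]
}}

```text
clock: 12.22
tcp_pos: [0.5129, -0.0048, 0.1114]
orientation: [0.0, 0.981, 0.195, 0.001]
wrist_force: [-0.1, 0.1, -0.2]
finger_gap: 0.058
```

```bash
python3 - <<'E'
from rimw import *
p=cam("wrist"); s=env.get_state()
rim_wrist(p);dish_tool(p,s)
plan([.5108,-.0046,.093],down(22.5))
E
```

```text
rim 1457 [ 0.5105 -0.0049] [ 0.511  -0.0047  0.0336] z 0.0814 angles hist [  0   0   0  56 208 249 293 276 215 160   0   0]
dish in tool: y,x [-0.57 -1.63] tilt deg [ 0.21 -0.  ] top z mm 1.65
dish world [ 0.5111 -0.0049  0.1114]
clock 12.28 tcp [ 0.5128 -0.0048  0.1114] gap 0.0581 F [-0.6  0.1 -0.4] q [-0.17  0.27 -0.34  0.95 -0.    2.58]
tool shift [-0.0018 -0.001   0.0184]
turn deg [ 0.04 -0.05 -0.01]
```

Call:
{"name": "move_arm", "arguments": {
  "deltas": [-0.2, 0, 0, 0.007, 0, 0, 0, -0.2, 0, 0, 0.006, 0, 0, 0, -0.2, 0, 0, 0.004, 0, 0, 0, -0.2, 0, 0, 0.003, 0, 0, 0, -0.2, 0, 0, 0, 0, 0, 0, -0.2, 0, 0, 0, 0, 0, 0]
}}

```text
clock: 13.02
tcp_pos: [0.5125, -0.0046, 0.0909]
orientation: [0.0, 0.981, 0.195, 0.0]
wrist_force: [-0.3, -0.7, -1.5]
finger_gap: 0.0579
```

Call:
{"name": "move_arm", "arguments": {
  "deltas": [-0.2, 0, 0, 0.001, 0, 0, 0, -0.75, 0, 0, 0, 0, 0, 0, -0.75, 0, 0, 0, 0, 0, 0, -0.75, 0, 0, 0, 0, 0, 0, -0.75, 0, 0, -0.03, 0, 0, 0, -0.75, 0, 0, -0.03, 0, 0, 0, -0.75, 0, 0, 0, 0, 0, 0, -0.75, 0, 0, 0, 0, 0, 0, -0.75, 0, 0, 0, 0, 0, 0]
}}

```text
clock: 14.15
tcp_pos: [0.5115, -0.0044, 0.1486]
orientation: [-0.0, 0.981, 0.195, -0.001]
wrist_force: [0.7, 0.6, 0.5]
finger_gap: 0.0747
```

```bash
cat > stk.py <<'E'
from rimw import *
def stack(p,lo=.03,hi=.1):
    W=wcloud(p); m=(np.hypot(W[...,0]-.5108,W[...,1]+.0046)<.024)&(W[...,2]>lo)&(W[...,2]<hi)
    q=W[m];A=np.c_[q[:,:2]-[.5108,-.0046],np.ones(len(q))]; c=np.linalg.lstsq(A,q[:,2],rcond=None)[0]; print("stack tilt",np.degrees(c[:2]).round(2),"z",c[2].round(4),len(q))
E
python3 - <<'E'
from stk import *
p=cam("wrist"); s=env.get_state(); save(p,"w11",(220,80,420,280),3)
rim_wrist(p); stack(p)
plan([.5108,-.0046,.12],down(22.5))
p=cam("side"); save(p,"s11",(290,170,390,260),6)
E
```

```text
rim 2850 [ 0.5096 -0.0051] [ 0.5098 -0.005   0.0323] z 0.0832 angles hist [155 168 184 223 238 325 373 356 257 215 193 163]
stack tilt [ 0.08 -0.03] z 0.0872 3672
clock 14.2 tcp [ 0.5115 -0.0045  0.1487] gap 0.0748 F [-0.1  0.9 -0.3] q [-0.17  0.24 -0.29  1.05 -0.    2.58]
tool shift [-0.0007 -0.0001  0.0287]
turn deg [-0.06  0.1   0.  ]
```

View pics/w11.png

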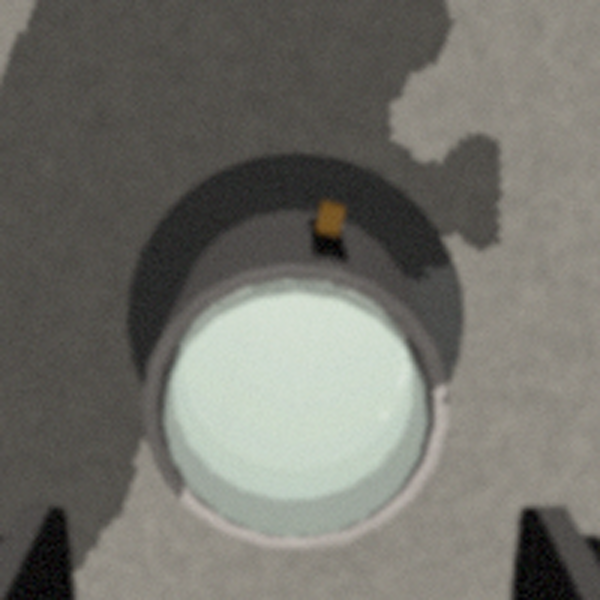

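View pics/s11.png

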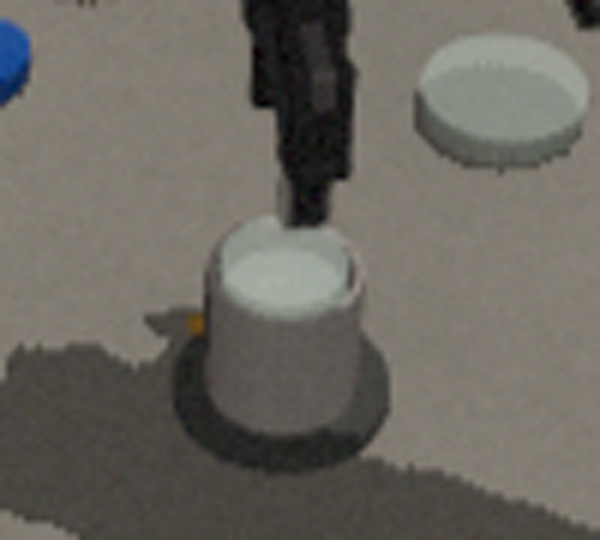

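Both dishes lie flat, top 5 mm above the rim. Closing the fingers and approaching for the press.

Call:
{"name": "move_arm", "arguments": {
  "deltas": [1, -0.0005, 0, 0.01, 0, 0, 0, 1, 0, 0, 0.01, 0, 0, 0, 1, 0, 0, 0.01, 0, 0, 0, 1, 0, 0, 0.01, 0, 0, 0, 1, 0, 0, 0, 0, 0, 0, 1, 0, 0, 0.004, 0, 0, 0, 1, 0, 0, 0.003, 0, 0, 0, 1, 0, 0, 0.002, 0, 0, 0, 1, 0, 0, 0, 0, 0, 0]
}}

```text
clock: 15.38
tcp_pos: [0.5118, -0.0048, 0.1007]
orientation: [0.0, 0.981, 0.195, -0.0]
wrist_force: [-0.1, -0.4, -0.3]
finger_gap: 0.0002
```

Call:
{"name": "move_arm", "arguments": {
  "deltas": [1, 0, 0, 0.002, 0, 0, 0, 1, 0, 0, 0.002, 0, 0, 0, 1, 0, 0, 0.002, 0, 0, 0, 1, 0, 0, 0.002, 0, 0, 0, 1, 0, 0, 0, 0, 0, 0]
}}

```text
clock: 16.0
tcp_pos: [0.5121, -0.0048, 0.0928]
orientation: [0.0, 0.981, 0.195, 0.0]
wrist_force: [-0.6, 0.5, 3.1]
finger_gap: 0.0
```

Call:
{"name": "move_arm", "arguments": {
  "deltas": [1, 0, 0, 0.002, 0, 0, 0, 1, 0, 0, 0.002, 0, 0, 0, 1, 0, 0, 0.002, 0, 0, 0]
}}

```text
clock: 16.38
tcp_pos: [0.5121, -0.0048, 0.0867]
orientation: [0.0, 0.981, 0.195, 0.0]
wrist_force: [-0.0, 0.1, 4.0]
finger_gap: 0.0002
```

Call:
{"name": "move_arm", "arguments": {
  "deltas": [1, 0, 0, 0.002, 0, 0, 0, 1, 0, 0, 0.002, 0, 0, 0]
}}

```text
clock: 16.62
tcp_pos: [0.5121, -0.0048, 0.0827]
orientation: [0.0, 0.981, 0.195, 0.0]
wrist_force: [-0.3, 0.3, 4.9]
finger_gap: -0.0002
```

Call:
{"name": "move_arm", "arguments": {
  "deltas": [1, 0, 0, 0.0015, 0, 0, 0, 1, 0, 0, 0, 0, 0, 0]
}}

```text
clock: 16.88
tcp_pos: [0.512, -0.0048, 0.081]
orientation: [0.0, 0.981, 0.195, 0.0]
wrist_force: [1.8, -0.1, 2.3]
finger_gap: -0.0004
```

Call:
{"name": "move_arm", "arguments": {
  "deltas": [1, 0, 0, 0.001, 0, 0, 0]
}}

```text
clock: 17.0
tcp_pos: [0.5121, -0.0048, 0.0804]
orientation: [0.0, 0.981, 0.195, 0.0]
wrist_force: [0.5, -0.5, 4.7]
finger_gap: -0.0003
```

Call:
{"name": "move_arm", "arguments": {
  "deltas": [1, 0, 0, 0.001, 0, 0, 0]
}}

```text
clock: 17.12
tcp_pos: [0.5122, -0.0048, 0.08]
orientation: [0.0, 0.981, 0.195, 0.0]
wrist_force: [-1.4, -0.0, 16.0]
finger_gap: -0.0001
```

Call:
{"name": "move_arm", "arguments": {
  "deltas": [1, 0, 0, 0.0005, 0, 0, 0, 1, 0, 0, 0, 0, 0, 0]
}}

```text
clock: 17.38
tcp_pos: [0.5122, -0.0048, 0.08]
orientation: [0.0, 0.981, 0.195, 0.001]
wrist_force: [-1.9, 0.9, 11.7]
finger_gap: -0.0002
```

Call:
{"name": "move_arm", "arguments": {
  "deltas": [1, 0, 0, 0.0005, 0, 0, 0, 1, 0, 0, 0, 0, 0, 0]
}}

```text
clock: 17.62
tcp_pos: [0.5123, -0.0048, 0.0799]
orientation: [0.0, 0.981, 0.195, 0.001]
wrist_force: [-3.4, 0.6, 16.8]
finger_gap: 0.0
```

Call:
{"name": "move_arm", "arguments": {
  "deltas": [1, 0, 0, 0.0005, 0, 0, 0, 1, 0, 0, 0, 0, 0, 0]
}}

```text
clock: 17.88
tcp_pos: [0.5124, -0.0049, 0.0799]
orientation: [0.0, 0.981, 0.195, 0.001]
wrist_force: [-4.5, 0.1, 20.0]
finger_gap: 0.0
```

A firm stop: 20 N without travel. Retracting and checking.

Call:
{"name": "move_arm", "arguments": {
  "deltas": [1, 0, 0, -0.004, 0, 0, 0, 1, 0, 0, -0.02, 0, 0, 0, 1, 0, 0, -0.04, 0, 0, 0, 1, 0, 0, -0.04, 0, 0, 0, 1, 0, 0, 0, 0, 0, 0, 1, 0, 0, 0, 0, 0, 0]
}}

```text
clock: 18.62
tcp_pos: [0.5111, -0.0047, 0.1807]
orientation: [-0.0, 0.981, 0.195, -0.001]
wrist_force: [-0.2, 0.2, -0.6]
finger_gap: 0.0004
```

```bash
python3 - <<'E'
from stk import *
p=cam("wrist"); s=env.get_state(); save(p,"w12",(220,60,420,260),3)
rim_wrist(p); stack(p)
p=cam("top"); np.savez("top12.npz",**p); save(p,"t12",(180,190,260,270),7)
print(imaging.recognise(p,"lid_grip")[:2])
p=cam("side"); np.savez("side12.npz",**p); save(p,"s12",(260,180,400,330),4)
plan([.5108,-.0046,.12],down(22.5))
E
```

```text
rim 1461 [ 0.5109 -0.0047] [ 0.5109 -0.0047  0.0334] z 0.0813 angles hist [101 126 120 114 109 130 143 137 121 110 125 125]
stack tilt [-0.03 -0.09] z 0.0689 2506
[{'centre': [306.8, 238.1], 'confidence': 0.68}]
clock 18.82 tcp [ 0.5109 -0.0046  0.1803] gap 0.0001 F [ 0.5 -0.1 -0. ] q [-0.17  0.22 -0.23  1.12 -0.    2.58]
tool shift [0.0001 0.     0.0603]
turn deg [-0.08  0.14  0.  ]
```

View pics/w12.png

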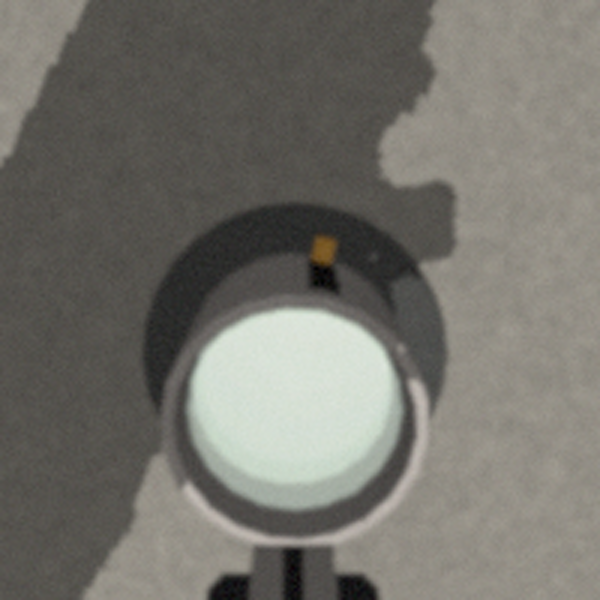

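View pics/s12.png

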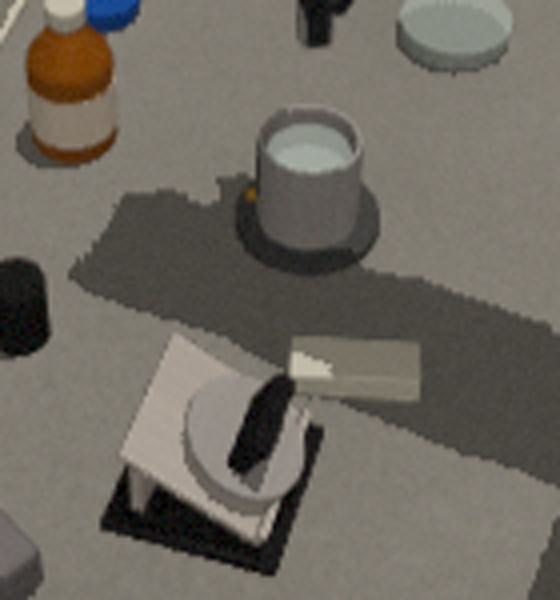

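The stack is 12.4 mm below the rim and level, the carrier at its stop. Now the lid pose.

```bash
cat > lid.py <<'E'
from h import *
def ransac(P,thr=.002,n0=None,seed=0):
    rng=np.random.default_rng(seed); best=None
    for _ in range(400):
        a=P[rng.choice(len(P),3,replace=False)]; n=np.cross(a[1]-a[0],a[2]-a[0]); l=np.linalg.norm(n)
        if l<1e-6: continue
        n/=l; n*=np.sign(n[2])
        if n0 is not None and n@n0<.97: continue
        k=abs((P-a[0])@n)<thr
        if best is None or k.sum()>best.sum(): best=k
    q=P[best]; c=q.mean(0); n=np.linalg.svd(q-c)[2][2]; n*=np.sign(n[2]); return c,n,best
def analyse(W,label,c0=(.507,.215)):
    P=W.reshape(-1,3); P=P[np.isfinite(P).all(1)]
    P=P[(np.hypot(P[:,0]-c0[0],P[:,1]-c0[1])<.07)&(P[:,2]>.024)&(P[:,2]<.12)]
    n0=np.array([-.5,0,.866])
    c,n,k=ransac(P,n0=n0)
    az=np.degrees(np.arctan2(-n[1],-n[0])); print(label,"plane n",np.round(n,3),"tilt",np.degrees(np.arccos(n[2])).round(1),"az of rest +x",az.round(1),k.sum())
    h=(P-c)@n
    print(" height hist", dict(zip(range(-20,60,2),np.histogram(h*1000,40,(-20,60))[0])))
    return P,c,n,h
E
python3 - <<'E'
from lid import *
for n in ("top","side"):
    p=dict(np.load(n+"12.npz")); P,c,nn,h=analyse(cloud(p),n); np.savez("l_%s.npz"%n,P=P,c=c,n=nn,h=h)
    p=dict(np.load(n+"0.npz")); analyse(cloud(p),n+"0")
E
```

```text
top plane n [-0.497  0.022  0.868] tilt 29.8 az of rest +x -2.5 114
 height hist {-20: np.int64(0), -18: np.int64(0), -16: np.int64(0), -14: np.int64(0), -12: np.int64(0), -10: np.int64(0), -8: np.int64(1), -6: np.int64(1), -4: np.int64(10), -2: np.int64(55), 0: np.int64(60), 2: np.int64(11), 4: np.int64(1), 6: np.int64(0), 8: np.int64(0), 10: np.int64(0), 12: np.int64(0), 14: np.int64(2), 16: np.int64(1), 18: np.int64(0), 20: np.int64(0), 22: np.int64(0), 24: np.int64(0), 26: np.int64(0), 28: np.int64(0), 30: np.int64(0), 32: np.int64(0), 34: np.int64(0), 36: np.int64(0), 38: np.int64(0), 40: np.int64(0), 42: np.int64(0), 44: np.int64(0), 46: np.int64(0), 48: np.int64(0), 50: np.int64(0), 52: np.int64(0), 54: np.int64(0), 56: np.int64(0), 58: np.int64(0)}
top0 plane n [-0.492  0.029  0.87 ] tilt 29.5 az of rest +x -3.4 494
 height hist {-20: np.int64(0), -18: np.int64(0), -16: np.int64(0), -14: np.int64(0), -12: np.int64(0), -10: np.int64(0), -8: np.int64(5), -6: np.int64(25), -4: np.int64(81), -2: np.int64(267), 0: np.int64(244), 2: np.int64(62), 4: np.int64(14), 6: np.int64(14), 8
[... 1328 characters left out ...]
20: np.int64(1), -18: np.int64(2), -16: np.int64(0), -14: np.int64(0), -12: np.int64(0), -10: np.int64(1), -8: np.int64(5), -6: np.int64(21), -4: np.int64(78), -2: np.int64(247), 0: np.int64(229), 2: np.int64(78), 4: np.int64(31), 6: np.int64(9), 8: np.int64(9), 10: np.int64(27), 12: np.int64(97), 14: np.int64(241), 16: np.int64(166), 18: np.int64(21), 20: np.int64(9), 22: np.int64(10), 24: np.int64(6), 26: np.int64(9), 28: np.int64(8), 30: np.int64(5), 32: np.int64(7), 34: np.int64(6), 36: np.int64(9), 38: np.int64(7), 40: np.int64(11), 42: np.int64(6), 44: np.int64(10), 46: np.int64(28), 48: np.int64(46), 50: np.int64(31), 52: np.int64(4), 54: np.int64(0), 56: np.int64(0), 58: np.int64(0)}
```

View pics/t12.png

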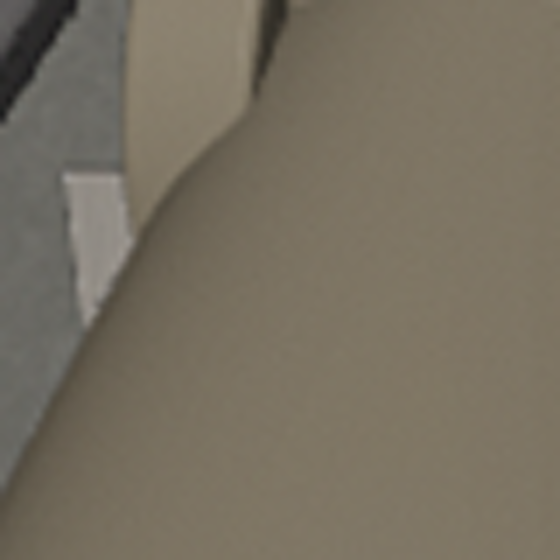

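```bash
python3 - <<'E'
from lid import *
a=np.radians(-3.0); ex0=np.array([np.cos(a),np.sin(a),0]); n=-.5*ex0+np.array([0,0,.866]); ex=.866*ex0+np.array([0,0,.5]); ey=np.cross(n,ex)
for nm in ("top0","side0","side12"):
    p=dict(np.load(nm+".npz")); W=cloud(p); P,c,nn,h=analyse(W,nm)
    c=P[abs(h)<.003].mean(0); h=(P-c)@n
    b=P[(h>.045)&(h<.055)]; f=P[(h>.012)&(h<.020)]
    L=lambda q: np.c_[q@ex,q@ey,q@n]
    lb=L(b); lf=L(f)
    mm=lambda v: (np.percentile(v,2)+np.percentile(v,98))/2
    print(" bar top ctr local",mm(lb[:,0]),mm(lb[:,1]),np.median(lb[:,2]),"ext",np.ptp(np.percentile(lb,[2,98],axis=0),axis=0)[:2])
    # bar direction
    u=np.linalg.svd((lb-lb.mean(0))[:,:2])[2][0]; print(" bar dir deg from ey",np.degrees(np.arctan2(u[0],u[1])))
    cc,r=cv2.minEnclosingCircle(lf[:,:2].astype(np.float32)); print(" flange circ",cc,r,np.median(lf[:,2]))
    bc=mm(lb[:,0])*ex+mm(lb[:,1])*ey+(np.median(lb[:,2])-.017)*n; fc=cc[0]*ex+cc[1]*ey+(np.median(lf[:,2])+.017)*n
    print(" grip from bar",np.round(bc,4),"from flange",np.round(fc,4))
E
```

```text
top0 plane n [-0.492  0.029  0.87 ] tilt 29.5 az of rest +x -3.4 494
 height hist {-20: np.int64(0), -18: np.int64(0), -16: np.int64(0), -14: np.int64(0), -12: np.int64(0), -10: np.int64(0), -8: np.int64(5), -6: np.int64(25), -4: np.int64(81), -2: np.int64(267), 0: np.int64(244), 2: np.int64(62), 4: np.int64(14), 6: np.int64(14), 8: np.int64(5), 10: np.int64(12), 12: np.int64(66), 14: np.int64(204), 16: np.int64(181), 18: np.int64(42), 20: np.int64(8), 22: np.int64(6), 24: np.int64(13), 26: np.int64(6), 28: np.int64(4), 30: np.int64(12), 32: np.int64(11), 34: np.int64(4), 36: np.int64(12), 38: np.int64(7), 40: np.int64(12), 42: np.int64(10), 44: np.int64(4), 46: np.int64(26), 48: np.int64(44), 50: np.int64(38), 52: np.int64(3), 54: np.int64(0), 56: np.int64(0), 58: np.int64(0)}
 bar top ctr local 0.4464384090193054 0.24993766558960268 -0.15915441682660547 ext [0.01186246 0.05305846]
 bar dir deg from ey -179.85543686417694
 flange circ (0.44573888182640076, 0.25071579217910767) 0.0406721793115139 -0.19273394453255788
 grip from bar [0.4871 0.2247 0.0707] from flange [0.4863 0.2256 0.
[... 1512 characters left out ...]
), 16: np.int64(169), 18: np.int64(30), 20: np.int64(8), 22: np.int64(9), 24: np.int64(9), 26: np.int64(4), 28: np.int64(6), 30: np.int64(10), 32: np.int64(8), 34: np.int64(4), 36: np.int64(12), 38: np.int64(6), 40: np.int64(7), 42: np.int64(11), 44: np.int64(6), 46: np.int64(36), 48: np.int64(43), 50: np.int64(33), 52: np.int64(1), 54: np.int64(0), 56: np.int64(0), 58: np.int64(0)}
 bar top ctr local 0.4467042038977533 0.2528284444301366 -0.16173591007047183 ext [0.01299138 0.05256145]
 bar dir deg from ey 0.11877087508599321
 flange circ (0.4457017779350281, 0.2510981559753418) 0.04178174212574959 -0.19552082416995972
 grip from bar [0.4888 0.2275 0.0686] from flange [0.4877 0.2259 0.0683]
```

```bash
cat >> lid.py <<'E'
def lidR(az=-3.,tilt=30.):
    a=np.radians(az); t=np.radians(tilt); e0=np.array([np.cos(a),np.sin(a),0]); k=np.array([0,0,1.])
    n=-np.sin(t)*e0+np.cos(t)*k; ex=np.cos(t)*e0+np.sin(t)*k
    z=-n; y=ex; x=np.cross(y,z); return R.from_matrix(np.c_[x,y,z]),n,ex
E
python3 - <<'E'
from lid import *
G=np.array([.4877,.2262,.0695]); Rt,n,ex=lidR()
T=G+.085*n; print("pre",T)
plan([T[0],T[1],.19],down(87)); plan(T,Rt)
print("x axis",Rt.as_matrix()[:,0], "turn from vertical",np.degrees((down(87).inv()*Rt).as_rotvec()))
E
```

```text
pre [0.44525824 0.22842428 0.14311216]
clock 18.82 tcp [ 0.5109 -0.0046  0.1803] gap 0.0001 F [ 0.5 -0.1 -0. ] q [-0.17  0.22 -0.23  1.12 -0.    2.58]
tool shift [ 0.0285 -0.2404 -0.0094]
turn deg [ -0.16   0.08 -64.5 ]
clock 18.82 tcp [ 0.5109 -0.0046  0.1803] gap 0.0001 F [ 0.5 -0.1 -0. ] q [-0.17  0.22 -0.23  1.12 -0.    2.58]
tool shift [ 0.0286 -0.2404  0.0375]
turn deg [-26.89  16.95 -62.94]
x axis [ 5.23359562e-02  9.98629535e-01 -2.77555756e-17] turn from vertical [-3.00000000e+01  0.00000000e+00 -6.43435855e-15]
```

Call:
{"name": "move_arm", "arguments": {
  "deltas": [-0.1, 0.004, -0.03, -0.005, 0, 0, 0, -0.1, 0.005, -0.05, -0.005, 0, 0, 0, -0.1, 0.005, -0.05, 0, 0, 0, 0, -0.1, 0.005, -0.05, 0, 0, 0, 0, -0.1, 0.005, -0.04, 0, 0, 0, 0, -0.1, 0.0045, -0.0204, 0, 0, 0, 0, -0.1, 0, 0, 0, 0, 0, -10, -0.1, 0, 0, 0, 0, 0, -10, -0.1, 0, 0, 0, 0, 0, -10, -0.1, 0, 0, 0, 0, 0, -10]
}}

```text
clock: 20.08
tcp_pos: [0.4457, 0.2281, 0.1908]
orientation: [-0.0, 0.853, 0.521, -0.001]
wrist_force: [-0.5, 0.4, -0.9]
finger_gap: 0.0472
```

Call:
{"name": "move_arm", "arguments": {
  "deltas": [-0.1, 0, 0, 0, 0, 0, -10, -0.1, 0, 0, 0, 0, 0, -10, -0.1, 0, 0, 0, 0, 0, -4.5, -0.1, 0, 0, 0, -10, 0, 0, -0.1, 0, 0, 0, -10, 0, 0, -0.1, 0, 0, 0, -10, 0, 0, -0.1, 0, 0, 0, 0, 0, 0, -0.1, 0, 0, 0, 0, 0, 0]
}}

```text
clock: 21.08
tcp_pos: [0.4476, 0.2289, 0.1932]
orientation: [0.187, 0.701, 0.665, 0.178]
wrist_force: [0.3, -0.5, 0.7]
finger_gap: 0.0471
```

```bash
python3 - <<'E'
from lid import *
p=cam("wrist"); save(p,"w13"); np.savez("w13.npz",**p)
G=np.array([.4877,.2262,.0695]); Rt,n,ex=lidR()
plan(G+.06*n,Rt)
W=wcloud(p); P,c,nn,h=analyse(W,"wrist",(.507,.215))
E
```

```text
clock 21.12 tcp [0.4488 0.2292 0.194 ] gap 0.047 F [ 0.9 -0.4  0.9] q [ 0.45 -0.11 -0.7   0.52 -0.24  2.02]
tool shift [-0.0011 -0.0286  0.0673]
turn deg [ 0.06 -0.06 -0.06]
wrist plane n [-0.5    0.025  0.865] tilt 30.1 az of rest +x -2.9 4051
 height hist {-20: np.int64(63), -18: np.int64(1936), -16: np.int64(1909), -14: np.int64(25), -12: np.int64(48), -10: np.int64(225), -8: np.int64(16), -6: np.int64(6), -4: np.int64(33), -2: np.int64(2009), 0: np.int64(2041), 2: np.int64(29), 4: np.int64(18), 6: np.int64(16), 8: np.int64(25), 10: np.int64(17), 12: np.int64(22), 14: np.int64(28), 16: np.int64(17), 18: np.int64(35), 20: np.int64(21), 22: np.int64(13), 24: np.int64(14), 26: np.int64(13), 28: np.int64(20), 30: np.int64(88), 32: np.int64(577), 34: np.int64(388), 36: np.int64(1), 38: np.int64(0), 40: np.int64(0), 42: np.int64(0), 44: np.int64(0), 46: np.int64(0), 48: np.int64(0), 50: np.int64(0), 52: np.int64(0), 54: np.int64(0), 56: np.int64(0), 58: np.int64(0)}
```

View pics/w13.png

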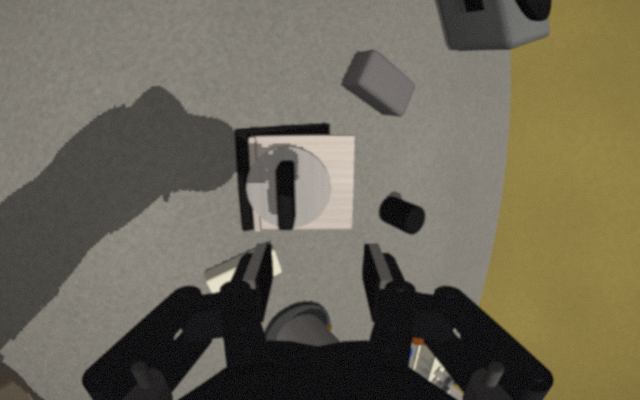

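```bash
cat >> lid.py <<'E'
def gripw(p,off=None):
    W=wcloud(p); P,c,nn,h=analyse(W,"wrist",(.500,.220)); Rt,n,ex=lidR(); ey=np.cross(n,ex)
    c0=c; 
    h=(P-c)@n
    # decide reference: bar top is max
    ht=np.percentile(h,99.5); b=P[(h>ht-.005)]; f=P[abs(h-(ht-.034))<.0035]
    L=lambda q: np.c_[q@ex,q@ey,q@n]; lb=L(b); lf=L(f)
    mm=lambda v: (np.percentile(v,1)+np.percentile(v,99))/2
    top=np.median(lb[:,2]); cc,r=cv2.minEnclosingCircle(lf[:,:2].astype(np.float32))
    bc=mm(lb[:,0])*ex+mm(lb[:,1])*ey+(top-.017)*n
    print(" grip bar",np.round(bc,4),"ext",np.ptp(np.percentile(lb,[1,99],axis=0),axis=0)[:2].round(4)," flange",np.round(cc[0]*ex+cc[1]*ey+(np.median(lf[:,2])+.017)*n,4),round(r,4))
    return bc
E
python3 - <<'E'
from lid import *
p=dict(np.load("w13.npz")); gripw(p)
E
```

```text
wrist plane n [-0.501  0.025  0.865] tilt 30.1 az of rest +x -2.9 4032
 height hist {-20: np.int64(64), -18: np.int64(1969), -16: np.int64(1848), -14: np.int64(25), -12: np.int64(47), -10: np.int64(226), -8: np.int64(16), -6: np.int64(6), -4: np.int64(33), -2: np.int64(1983), 0: np.int64(2066), 2: np.int64(30), 4: np.int64(18), 6: np.int64(16), 8: np.int64(25), 10: np.int64(17), 12: np.int64(22), 14: np.int64(28), 16: np.int64(17), 18: np.int64(35), 20: np.int64(21), 22: np.int64(13), 24: np.int64(14), 26: np.int64(13), 28: np.int64(20), 30: np.int64(86), 32: np.int64(576), 34: np.int64(391), 36: np.int64(1), 38: np.int64(0), 40: np.int64(0), 42: np.int64(0), 44: np.int64(0), 46: np.int64(0), 48: np.int64(0), 50: np.int64(0), 52: np.int64(0), 54: np.int64(0), 56: np.int64(0), 58: np.int64(0)}
 grip bar [0.4856 0.2256 0.0685] ext [0.0138 0.0537]  flange [0.4855 0.2251 0.0688] 0.0404
```

Call:
{"name": "move_arm", "arguments": {
  "deltas": [-0.1, 0, -0.015, 0.02, 0, 0, 0, -0.1, -0.001, -0.0145, 0.027, 0, 0, 0, -0.1, 0, 0, 0.02, 0, 0, 0, -0.1, 0, 0, 0, 0, 0, 0, -0.1, 0, 0, 0, 0, 0, 0, -0.1, 0, 0, 0, 0, 0, 0, -0.1, 0, 0, 0, 0, 0, 0]
}}

```text
clock: 22.0
tcp_pos: [0.4545, 0.2271, 0.1199]
orientation: [0.188, 0.701, 0.665, 0.179]
wrist_force: [-0.7, 0.2, 0.4]
finger_gap: 0.0469
```

```bash
python3 - <<'E'
from lid import *
p=cam("wrist"); save(p,"w14",(180,60,440,300),2.5); s=env.get_state()
G=gripw(p); Rt,n,ex=lidR(); print("G in tool mm",totool(s,G)*1000)
plan(G-.003*n,Rt)
E
```

```text
wrist plane n [-0.499  0.026  0.866] tilt 30.0 az of rest +x -3.0 6836
 height hist {-20: np.int64(25), -18: np.int64(2576), -16: np.int64(2711), -14: np.int64(33), -12: np.int64(59), -10: np.int64(428), -8: np.int64(26), -6: np.int64(20), -4: np.int64(55), -2: np.int64(3412), 0: np.int64(3432), 2: np.int64(11), 4: np.int64(15), 6: np.int64(11), 8: np.int64(14), 10: np.int64(29), 12: np.int64(13), 14: np.int64(14), 16: np.int64(13), 18: np.int64(15), 20: np.int64(11), 22: np.int64(20), 24: np.int64(26), 26: np.int64(21), 28: np.int64(22), 30: np.int64(126), 32: np.int64(1027), 34: np.int64(648), 36: np.int64(0), 38: np.int64(0), 40: np.int64(0), 42: np.int64(0), 44: np.int64(0), 46: np.int64(0), 48: np.int64(0), 50: np.int64(0), 52: np.int64(0), 54: np.int64(0), 56: np.int64(0), 58: np.int64(0)}
 grip bar [0.4409 0.2285 0.0921] ext [0.0034 0.0218]  flange [nan nan nan] 0.0
G in tool mm [[  0.75118387 -25.49486929  17.14956555]]
clock 22.05 tcp [0.4543 0.227  0.1197] gap 0.0469 F [-0.4  0.2 -0.1] q [ 0.44 -0.01 -0.82  0.29 -0.24  2.01]
tool shift [ 0.0007 -0.0255  0.0201]
turn deg [ 0.06 -0.03 -0.  ]
  return _methods._mean(a, axis=axis, dtype=dtype,
  ret = ret.dtype.type(ret / rcount)
```

View pics/w14.png

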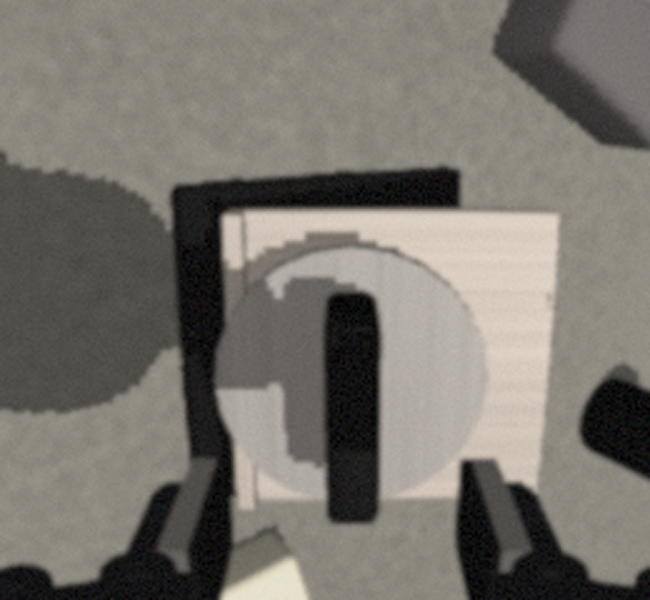

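The image shows the bar (crop 353,400) between the jaws (215 and 470), roughly centred. Recomputing with the fingers excluded.

```bash
sed -i 's/ht=np.percentile(h,99.5)/hh=h[(h<.037)\&(h>.028)]; ht=np.percentile(hh,97)/; s/b=P\[(h>ht-.005)\]/b=P[(h>ht-.005)\&(h<ht+.002)]/; s/    print(" height hist.*//' lid.py; python3 - <<'E'
from lid import *
p=cam("wrist"); s=env.get_state()
G=gripw(p); Rt,n,ex=lidR(); print("G in tool mm",totool(s,G)*1000)
plan(G-.003*n,Rt)
E
```

```text
wrist plane n [-0.5    0.025  0.866] tilt 30.0 az of rest +x -2.8 6869
 grip bar [0.4854 0.2255 0.0684] ext [0.0136 0.0538]  flange [0.4853 0.2251 0.0686] 0.0403
G in tool mm [[ 0.08519246  1.41936289 59.93089335]]
clock 22.1 tcp [0.4542 0.227  0.1196] gap 0.0469 F [-0.5 -0.2 -0.2] q [ 0.44 -0.01 -0.82  0.29 -0.24  2.01]
tool shift [0.0001 0.0014 0.0629]
turn deg [ 0.05 -0.03  0.  ]
```

Call:
{"name": "move_arm", "arguments": {
  "deltas": [-0.1, 0, 0.0012, 0.02, 0, 0, 0, -0.1, 0, 0, 0.02, 0, 0, 0, -0.1, 0, 0, 0.012, 0, 0, 0, -0.1, 0, 0, 0.006, 0, 0, 0, -0.1, 0, 0, 0.003, 0, 0, 0, -0.1, 0, 0, 0, 0, 0, 0]
}}

```text
clock: 22.85
tcp_pos: [0.4856, 0.2252, 0.0669]
orientation: [0.188, 0.701, 0.665, 0.178]
wrist_force: [0.6, -0.1, 1.0]
finger_gap: 0.047
```

Call:
{"name": "move_arm", "arguments": {
  "deltas": [0.4, 0, 0, 0, 0, 0, 0, 0.6, 0, 0, 0, 0, 0, 0, 0.8, 0, 0, 0, 0, 0, 0, 0.9, 0, 0, 0, 0, 0, 0, 0.9, 0, 0, 0, 0, 0, 0],
  "squeeze": 40
}}

```text
clock: 23.48
tcp_pos: [0.4868, 0.2255, 0.068]
orientation: [0.188, 0.701, 0.665, 0.179]
wrist_force: [0.7, -0.9, 5.5]
finger_gap: 0.0135
```

```bash
python3 - <<'E'
from lid import *
p=cam("wrist"); save(p,"w15",(180,60,440,300),2.5); plan([.4869,.2258,.0685],lidR()[0])
E
```

```text
clock 23.52 tcp [0.4868 0.2255 0.068 ] gap 0.0135 F [-0.2 -0.7  6. ] q [ 0.4   0.12 -0.85  0.12 -0.22  1.97]
tool shift [ 0.0003  0.0004 -0.0004]
turn deg [ 0.15 -0.03 -0.03]
```

View pics/w15.png

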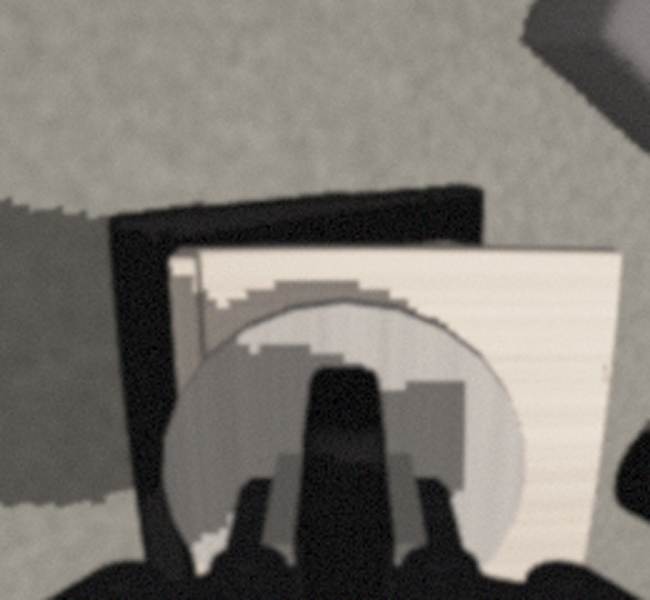

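The bar is gripped with a 13.5 mm gap. Lifting off along the lid's axis, then levelling.

Call:
{"name": "move_arm", "arguments": {
  "deltas": [0.9, 0, 0, -0.005, 0, 0, 0, 0.9, 0, 0, -0.015, 0, 0, 0, 0.9, 0, 0, -0.03, 0, 0, 0, 0.9, 0, 0, -0.04, 0, 0, 0, 0.9, 0, 0, -0.03, 0, 0, 0, 0.9, 0, 0, 0, 10, 0, 0, 0.9, 0, 0, 0, 10, 0, 0, 0.9, 0, 0, 0, 10, 0, 0, 0.9, 0, 0, 0, 0, 0, 0, 0.9, 0, 0, 0, 0, 0, 0]
}}

```text
clock: 24.78
tcp_pos: [0.4243, 0.228, 0.1695]
orientation: [0.0, 0.725, 0.688, -0.001]
wrist_force: [-0.2, 0.7, -1.9]
finger_gap: 0.0132
```

```bash
cat > lh.py <<'E'
from stk import *
def lid_tool(p,s):
    T=totool(s,wcloud(p).reshape(-1,3)); 
    m=(np.hypot(T[:,0],T[:,1])<.05)&(T[:,2]>.010)&(T[:,2]<.030)&(T[:,0]>.0); q=T[m]
    h=np.histogram(q[:,2],40,(.01,.03)); zf=h[1][h[0].argmax()]+.00025
    q=q[(abs(q[:,2]-zf)<.004)]
    A=np.c_[q[:,:2],np.ones(len(q))]
    for _ in range(4):
        pl=np.linalg.lstsq(A,q[:,2],rcond=None)[0]; k=abs(A@pl-q[:,2])<.0015; q=q[k];A=A[k]
    xs=[]
    for y in np.arange(-.032,.0321,.004):
        k=q[abs(q[:,1]-y)<.002]
        if len(k)>3: xs.append((y,np.percentile(k[:,0],99.5)))
    xs=np.array(xs)
    c=least_squares(lambda c:np.hypot(xs[:,0]-c[0],xs[:,1]-c[1])-.040,[0,0],loss="soft_l1",f_scale=.001).x
    print("lid in tool: x,y mm",np.round(c[::-1]*1000,2),"tilt deg (dz/dx,dz/dy)",np.round(np.degrees(pl[:2]),2),"flange top z",round(pl[2]*1000,2),len(q))
    w=RT(s).apply([c[1],c[0],pl[2]])+s["tcp_pos"]; print("flange centre world",np.round(w,4)); return w
E
python3 - <<'E'
from lh import *
p=cam("wrist"); s=env.get_state(); save(p,"w16",(180,60,440,300),2.5); np.savez("w16.npz",**p)
lid_tool(p,s); plan([.5109,-.0046,.18],down(87))
p=cam("side"); save(p,"s16",(230,150,400,340),3.5)
E
```

```text
lid in tool: x,y mm [-0.47 -0.59] tilt deg (dz/dx,dz/dy) [ 0.13 -0.1 ] flange top z 16.66 6466
flange centre world [0.4232 0.2277 0.1533]
clock 24.82 tcp [0.4239 0.2281 0.17  ] gap 0.0134 F [-0.9 -0.1 -1.4] q [ 0.33  0.17 -0.32  1.08 -0.    1.95]
tool shift [-0.2279  0.0989 -0.0099]
turn deg [-0.01  0.04  0.04]
```

View pics/w16.png

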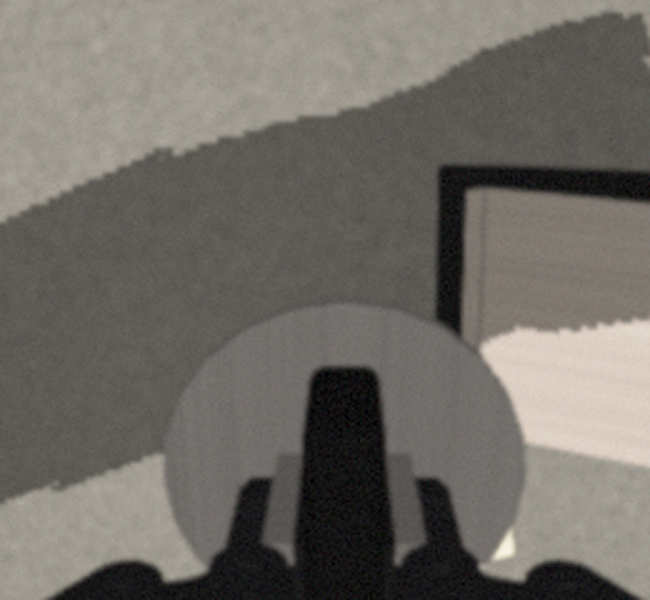

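View pics/s16.png

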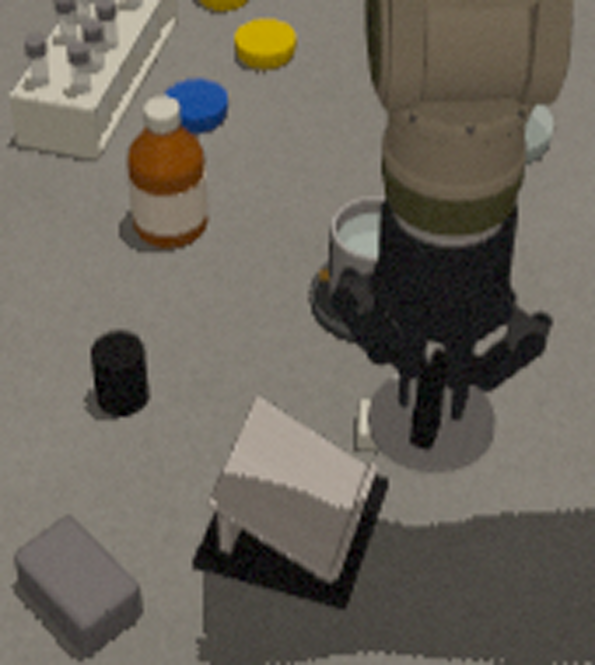

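The lid is level and centred in the grip. Moving over the canister.

Call:
{"name": "move_arm", "arguments": {
  "deltas": [0.9, -0.03, 0.012, 0, 0, 0, 0, 0.9, -0.04, 0.018, 0, 0, 0, 0, 0.9, -0.045, 0.02, 0, 0, 0, 0, 0.9, -0.045, 0.02, 0, 0, 0, 0, 0.9, -0.04, 0.018, 0, 0, 0, 0, 0.9, -0.0279, 0.0109, 0, 0, 0, 0, 0.9, 0, 0, 0, 0, 0, 0, 0.9, 0, 0, 0, 0, 0, 0, 0.9, 0, 0, 0, 0, 0, 0, 0.9, 0, 0, 0, 0, 0, 0]
}}

```text
clock: 26.12
tcp_pos: [0.5122, -0.0035, 0.1709]
orientation: [0.0, 0.725, 0.689, 0.0]
wrist_force: [-0.3, -0.0, -2.4]
finger_gap: 0.0133
```

Call:
{"name": "move_arm", "arguments": {
  "deltas": [0.9, 0, 0, 0.02, 0, 0, 0, 0.9, 0, 0, 0.015, 0, 0, 0, 0.9, 0, 0, 0, 0, 0, 0, 0.9, 0, 0, 0, 0, 0, 0, 0.9, 0, 0, 0, 0, 0, 0]
}}

```text
clock: 26.75
tcp_pos: [0.5131, -0.0045, 0.1364]
orientation: [0.001, 0.725, 0.688, 0.0]
wrist_force: [-1.0, 0.9, -1.8]
finger_gap: 0.0137
```

```bash
python3 - <<'E'
from lh import *
p=cam("wrist"); s=env.get_state(); save(p,"w17",(180,60,440,300),2.5)
lid_tool(p,s); rim_wrist(p,(.5109,-.0047)); plan([.5109,-.0047,.12],down(87))
p=cam("side"); save(p,"s17",(280,150,400,260),6)
E
```

```text
lid in tool: x,y mm [-0.29 -0.95] tilt deg (dz/dx,dz/dy) [ 0.04 -0.15] flange top z 16.17 6473
flange centre world [ 0.5121 -0.0048  0.1202]
rim 557 [ 0.5102 -0.0043] [ 0.5104 -0.0084  0.0377] z 0.0813 angles hist [  0   0   0   0   0   0   0  60 200 206  91   0]
clock 26.8 tcp [ 0.513  -0.0046  0.1363] gap 0.0133 F [ 0.5 -0.1 -2.4] q [-0.17  0.25 -0.31  1.01 -0.    1.46]
tool shift [-0.0003 -0.0021  0.0163]
turn deg [0.07 0.01 0.  ]
```

View pics/w17.png

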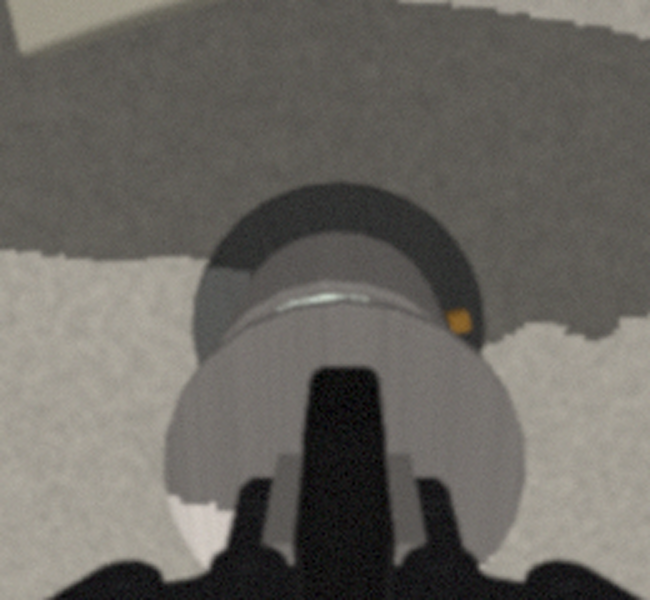

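View pics/s17.png

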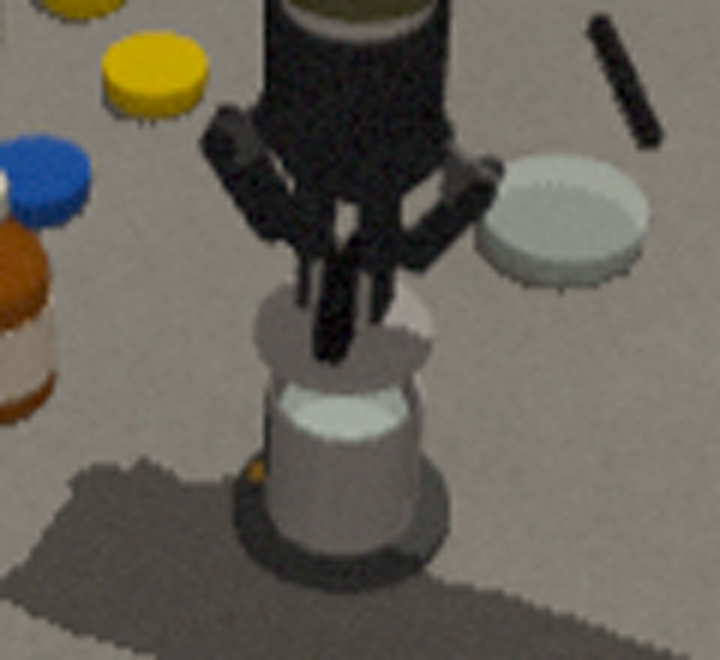

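Call:
{"name": "move_arm", "arguments": {
  "deltas": [0.9, 0, -0.0013, 0.01, 0, 0, 0, 0.9, 0, 0, 0.008, 0, 0, 0, 0.9, 0, 0, 0.002, 0, 0, 0, 0.9, 0, 0, 0, 0, 0, 0, 0.9, 0, 0, 0, 0, 0, 0]
}}

```text
clock: 27.48
tcp_pos: [0.5115, -0.0044, 0.1159]
orientation: [0.0, 0.725, 0.688, 0.0]
wrist_force: [-0.4, 0.3, -1.5]
finger_gap: 0.0133
```

```bash
python3 - <<'E'
from lh import *
p=cam("wrist"); s=env.get_state(); save(p,"w18",(180,60,440,300),2.5)
lid_tool(p,s); rim_wrist(p,(.5109,-.0047)); plan([.5109,-.0047,.105],down(87))
p=cam("side"); save(p,"s18",(280,150,400,260),6)
E
```

```text
lid in tool: x,y mm [-0.33 -0.97] tilt deg (dz/dx,dz/dy) [-0.07 -0.12] flange top z 16.26 6461
flange centre world [ 0.5105 -0.0047  0.0997]
rim 20 [ 0.5105 -0.0033] [ 0.5103 -0.0099  0.0405] z 0.0778 angles hist [ 0  0  0  0  0  0  0  0 11  9  0  0]
clock 27.52 tcp [ 0.5115 -0.0044  0.1159] gap 0.0132 F [ 0.   0.3 -2.1] q [-0.17  0.27 -0.34  0.96 -0.    1.46]
tool shift [-0.0003 -0.0005  0.0109]
turn deg [0.03 0.01 0.  ]
```

View pics/s18.png

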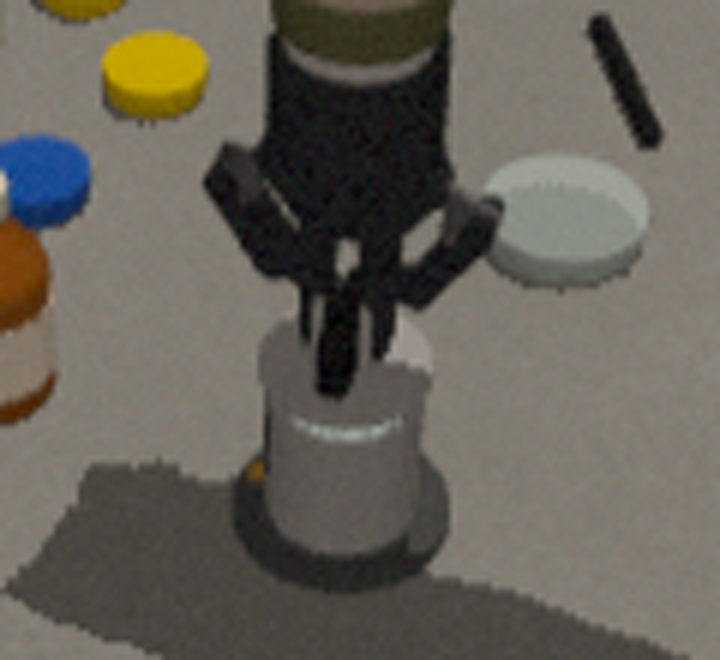

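Well centred. Lowering gently in small steps.

Call:
{"name": "move_arm", "arguments": {
  "deltas": [0.9, 0, 0, 0.0015, 0, 0, 0, 0.9, 0, 0, 0.0015, 0, 0, 0, 0.9, 0, 0, 0.001, 0, 0, 0, 0.9, 0, 0, 0, 0, 0, 0]
}}

```text
clock: 28.08
tcp_pos: [0.5111, -0.0044, 0.1116]
orientation: [-0.0, 0.725, 0.688, -0.0]
wrist_force: [-0.3, -0.1, -2.1]
finger_gap: 0.0133
```

Call:
{"name": "move_arm", "arguments": {
  "deltas": [0.9, 0, 0, 0.0015, 0, 0, 0, 0.9, 0, 0, 0.0015, 0, 0, 0, 0.9, 0, 0, 0, 0, 0, 0]
}}

```text
clock: 28.45
tcp_pos: [0.5111, -0.0044, 0.1085]
orientation: [-0.0, 0.725, 0.688, -0.0]
wrist_force: [-0.1, 1.0, -2.0]
finger_gap: 0.0132
```

Call:
{"name": "move_arm", "arguments": {
  "deltas": [0.9, 0, 0, 0.001, 0, 0, 0, 0.9, 0, 0, 0.001, 0, 0, 0, 0.9, 0, 0, 0.001, 0, 0, 0]
}}

```text
clock: 28.82
tcp_pos: [0.5112, -0.0045, 0.1056]
orientation: [0.0, 0.725, 0.688, -0.0]
wrist_force: [-1.2, -0.5, -1.0]
finger_gap: 0.0135
```

Call:
{"name": "move_arm", "arguments": {
  "deltas": [0.9, 0, 0, 0.001, 0, 0, 0, 0.9, 0, 0, 0, 0, 0, 0]
}}

```text
clock: 29.08
tcp_pos: [0.5112, -0.0044, 0.1046]
orientation: [-0.0, 0.725, 0.688, -0.0]
wrist_force: [-0.3, -0.6, -1.6]
finger_gap: 0.0131
```

Call:
{"name": "move_arm", "arguments": {
  "deltas": [0.9, 0, 0, 0.0005, 0, 0, 0, 0.9, 0, 0, 0, 0, 0, 0]
}}

```text
clock: 29.32
tcp_pos: [0.5112, -0.0044, 0.1042]
orientation: [0.0, 0.725, 0.688, -0.0]
wrist_force: [-0.5, -0.7, -0.9]
finger_gap: 0.0134
```

Call:
{"name": "move_arm", "arguments": {
  "deltas": [0.9, 0, 0, 0.0005, 0, 0, 0, 0.9, 0, 0, 0, 0, 0, 0]
}}

```text
clock: 29.58
tcp_pos: [0.5113, -0.0044, 0.1042]
orientation: [0.0, 0.725, 0.688, 0.0]
wrist_force: [-3.1, -0.2, 4.0]
finger_gap: 0.0132
```

Call:
{"name": "move_arm", "arguments": {
  "deltas": [0.9, 0, 0, 0.0005, 0, 0, 0, 0.9, 0, 0, 0, 0, 0, 0]
}}

```text
clock: 29.82
tcp_pos: [0.5113, -0.0044, 0.1042]
orientation: [0.0, 0.725, 0.688, 0.0]
wrist_force: [-4.2, -0.8, 8.4]
finger_gap: 0.0135
```

Seated: stopped at 8 N, flange top at 0.088 as expected. Unloading and releasing.

Call:
{"name": "move_arm", "arguments": {
  "deltas": [0.9, 0, 0, -0.001, 0, 0, 0, 0.6, 0, 0, 0, 0, 0, 0, 0.4, 0, 0, 0, 0, 0, 0, 0.2, 0, 0, 0, 0, 0, 0, 0, 0, 0, 0, 0, 0, 0, 0, 0, 0, 0, 0, 0, 0]
}}

```text
clock: 30.58
tcp_pos: [0.5113, -0.0044, 0.1042]
orientation: [0.0, 0.725, 0.688, -0.0]
wrist_force: [0.3, -0.9, -0.1]
finger_gap: 0.0428
```

Call:
{"name": "move_arm", "arguments": {
  "deltas": [0, 0, 0, -0.01, 0, 0, 0, 0, 0, 0, -0.03, 0, 0, 0, 0, 0, 0, -0.05, 0, 0, 0, 0, 0, 0, -0.04, 0, 0, 0, 0, 0, 0, 0, 0, 0, 0, 0, 0, 0, 0, 0, 0, 0]
}}

```text
clock: 31.32
tcp_pos: [0.5111, -0.0043, 0.2343]
orientation: [0.0, 0.725, 0.688, 0.0]
wrist_force: [0.2, 0.1, -0.3]
finger_gap: 0.0425
```

```bash
python3 - <<'E'
from lh import *
p=cam("wrist"); s=env.get_state(); save(p,"w19",(180,60,440,300),2.5)
W=wcloud(p).reshape(-1,3); d=np.hypot(W[:,0]-.511,W[:,1]+.0046)
q=W[(d<.039)&(W[:,2]>.075)&(W[:,2]<.1)];A=np.c_[q[:,:2]-[.511,-.0046],np.ones(len(q))]
for _ in range(3):
    c=np.linalg.lstsq(A,q[:,2],rcond=None)[0]; k=abs(A@c-q[:,2])<.003; A=A[k]; q=q[k]
print("flange tilt deg",np.degrees(c[:2]).round(2),"z",c[2].round(4),cv2.minEnclosingCircle(q[:,:2].astype(np.float32)),len(q))
p=cam("side"); save(p,"s19",(240,120,420,330),3.2 if False else 2.8); plan([.511,-.0046,.2])
Ws=cloud(p).reshape(-1,3)
p=cam("top"); save(p,"t19")
E
```

```text
flange tilt deg [ 0.01 -0.06] z 0.088 ((0.5110195875167847, -0.004596215207129717), 0.03908519819378853) 4084
clock 31.43 tcp [ 0.5104 -0.0043  0.2331] gap 0.0425 F [-0.5 -0.2 -0.2] q [-0.17  0.19 -0.13  1.25 -0.    1.46]
tool shift [-0.0003  0.0006  0.0331]
```

View pics/w19.png

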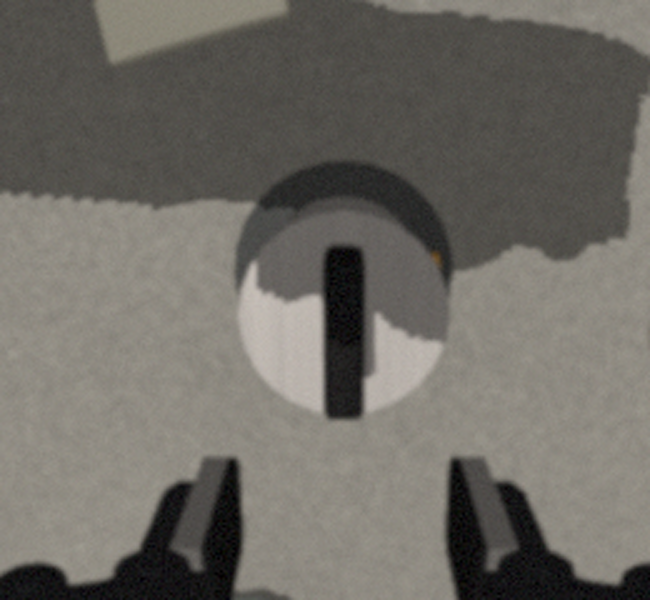

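View pics/s19.png

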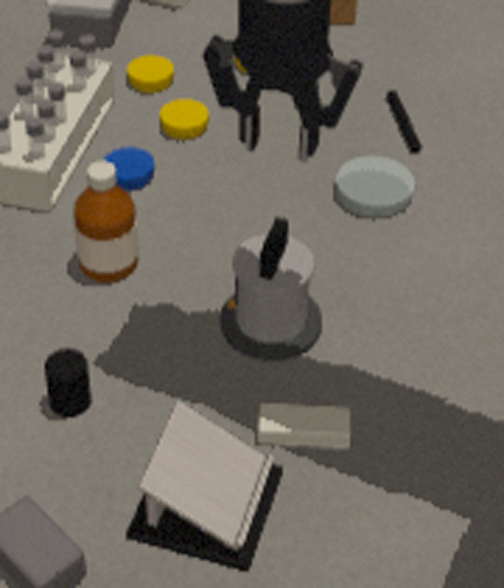

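The lid lies flat on the rim (tilt under 0.1°), nothing else appears moved, and the arm is clear. Handing in.

```bash
python3 -c "
from workcell import order
print(order.hand_in())"
```

```text
the job is handed in; nothing more can be done
None
```

The job is done and handed in at about 31.4 s on the robot's clock. Both clear glass dishes lie flat, one on the other, in the canister, with the carrier pressed down and the lid fitted.

- **Stack:** I pressed it down with closed fingers until the carrier stopped; at 20 N it moved no further. After that its top was about 12.4 mm below the rim, within the 11 to 14 mm given, and tilted about 0.1° at most.
- **Lid:** I lifted it off the rest, levelled it and lowered it in small steps. It stopped at about 8 N, and I let go. The last wrist picture showed its flange top at 88.0 mm (82 mm rim plus 6 mm flange) and tilted less than 0.1°.
- **Other things:** In the last side picture nothing else looked moved. I did not compare their positions by numbers.
- **Disagreements:** The cameras differed by 1 to 3 mm on some positions, so I centred the parts using the wrist camera together with the arm's own readings. One wrist measurement of the lid bar picked up a finger by mistake; I discarded it and measured again. No other check failed.

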